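# Make the jar capper ready for the next batch

### The job

Get the bench capper ready for the next batch of sweets: crank its handwheel until the pointer on the blue head is level with the red clip on the scale, and scrub out every empty jar on the counter with the bottle brush, right down to the bottom, up to the mouth and down to the bottom a second time: the yellow-banded jar first, then the blue and the red-banded nut jar last, so that no nut dust gets into the others. At the end the brush is back in its stand, every empty jar stands upright on the black rubber mat, and the other things on the counter are where they were.

Things in the scene. Friction and masses are not known exactly. Their poses are not given: they have to be found in the camera images.
- capper: bench jar capper, fixed: white base 170 x 250 x 22 mm with a round jar seat, a square aluminium column 268 mm tall centred at (0, 70 mm) of its frame, a blue head that slides on the column (it reaches from the column to y = -78 mm of this frame, 70 mm wide, with a small grey motor on top, always lower than the wheel's rim), a dark handwheel on top of the column. Origin under the centre of the base, z up. The scale is on the column's +x face.
- handwheel (a joint): angle of the handwheel (rad), growing clockwise as seen from above; 0 to 46. Clockwise lowers the head 8 mm a turn. At the start the head stands about 17 to 38 mm too high. It turns about a vertical axis with a drag of about 0.12 N m (2.5 N at the crank handle) and stays where it is left.
- hub (a point): on the handwheel's vertical axis, at the top face of its hub, 296 mm above the counter. The wheel is 120 mm across, its rim's top about 6 mm below this point.
- crank_grip (a point): middle of the grippable part of the red crank handle: an upright revolving cylinder 22 mm thick and 48 mm tall on the wheel, its axis 50 mm from the wheel's axis; this point is 30 mm above the handle's foot and 18 mm below its top, 321 mm above the counter. The handle spins freely on its pin, so a gripper can carry it round without turning itself.
- pointer (a point): tip of the thin black pointer on the blue head, beside the scale on the column's +x face; it goes up and down with the head
- mark (a point): inner end of the bold red setting clip on the scale, beside the pointer's path; its height is the one to set. It does not move.
- brush: bottle brush, loose, about 70 g, standing bristles down in its stand at the start: 256 mm long, white soft bristles 52 mm across over the lowest 90 mm (they give way; only a stiff core 30 mm across touches things), steel stem, round wooden handle 24 mm thick from 160 to 256 mm above the tip. Origin at the bristle tip, z towards the handle.
- brush_tip (a point): the bristle end of the brush, on its axis (same point as the brush's origin)
- brush_handle (a point): point on the axis of the brush's wooden handle, 230 mm from the bristle end, 26 mm below the handle's top: a good place to grip it from above
- stand: blue ceramic brush stand, fixed: round, 72 mm outside, 100 mm tall, with an upright bore 42 mm wide, floor 6 mm thick; origin under its centre, z up. The brush stands in it loosely.
- jar_yellow: open clear glass jar with a yellow band round its lower part; round, 66 mm outside, 105 mm tall, wall 3 mm, floor 6 mm thick, straight sides, about 0.24 kg, loose; origin under the centre of its foot, z up. It may be missing (then None).
- jar_blue: open clear glass jar with a blue band round its lower part; round, 66 mm outside, 105 mm tall, wall 3 mm, floor 6 mm thick, straight sides, about 0.24 kg, loose; origin under the centre of its foot, z up. It may be missing (then None).
- jar_red: open clear glass jar with a red band round its lower part (held nuts); round, 66 mm outside, 105 mm tall, wall 3 mm, floor 6 mm thick, straight sides, about 0.24 kg, loose; origin under the centre of its foot, z up. It may be missing (then None).
- mat: black ribbed rubber mat, fixed, 130 (x) x 280 (y) x 3 mm thick, lying before the robot; origin under its centre, z up. Room for three jars side by side along y.
- sweets: bystander: lidded glass jar full of coloured eggs, 116 mm across, 193 mm tall; origin under its centre
- tin_a: bystander: flat green round tin, 86 mm across, 32 mm tall; origin under its centre
- tin_b: bystander: flat green round tin, 86 mm across, 32 mm tall; origin under its centre
- scoop: bystander: wooden spoon 200 mm long, lying on the counter
- lid_box: bystander: wooden box with brass jar lids, 160 x 200 x 45 mm; origin under its centre
- terminal: bystander: black card terminal 150 x 75 x 22 mm; origin under its centre

How it is judged (in metres and radians):
On the way, in this order (a step that is already met when the one before it is completed fails the run):
1. the brush is down at the bottom of the yellow-banded jar (its end within 16 mm of the glass floor) (x of brush_tip in the frame of jar_yellow between -0.03 and 0.03 m and y of brush_tip in the frame of jar_yellow between -0.03 and 0.03 m and z of brush_tip in the frame of jar_yellow below 0.022 m), for 0.05 s.
2. the brush is drawn up at least 60 mm off the floor of the yellow-banded jar (x of brush_tip in the frame of jar_yellow between -0.06 and 0.06 m and y of brush_tip in the frame of jar_yellow between -0.06 and 0.06 m and z of brush_tip in the frame of jar_yellow above 0.065 m), for 0.05 s.
3. the brush is down at the bottom of the yellow-banded jar a second time (all of step 1), for 0.05 s.
4. the brush is down at the bottom of the blue-banded jar (its end within 16 mm of the glass floor) (x of brush_tip in the frame of jar_blue between -0.03 and 0.03 m and y of brush_tip in the frame of jar_blue between -0.03 and 0.03 m and z of brush_tip in the frame of jar_blue below 0.022 m), for 0.05 s.
5. the brush is drawn up at least 60 mm off the floor of the blue-banded jar (x of brush_tip in the frame of jar_blue between -0.06 and 0.06 m and y of brush_tip in the frame of jar_blue between -0.06 and 0.06 m and z of brush_tip in the frame of jar_blue above 0.065 m), for 0.05 s.
6. the brush is down at the bottom of the blue-banded jar a second time (all of step 4), for 0.05 s.
7. the brush is down at the bottom of the red-banded jar (its end within 16 mm of the glass floor) (x of brush_tip in the frame of jar_red between -0.03 and 0.03 m and y of brush_tip in the frame of jar_red between -0.03 and 0.03 m and z of brush_tip in the frame of jar_red below 0.022 m), for 0.05 s.
8. the brush is drawn up at least 60 mm off the floor of the red-banded jar (x of brush_tip in the frame of jar_red between -0.06 and 0.06 m and y of brush_tip in the frame of jar_red between -0.06 and 0.06 m and z of brush_tip in the frame of jar_red above 0.065 m), for 0.05 s.
9. the brush is down at the bottom of the red-banded jar a second time (all of step 7), for 0.05 s.
At the end, for the whole second after the job is handed in: The pointer is level with the red clip within 2.5 mm and the handwheel is still; the brush stands in its stand (its end within 20 mm of the bore's axis and below 20 mm height); every jar present stands upright and still on the rubber mat, its centre inside the mat's outline (z of pointer in the frame of mark between -0.0025 and 0.0025 m and horizontal distance between brush_tip and stand below 0.02 m and z of brush_tip in the frame of stand below 0.02 m and angle between brush's own z axis and vertical below 0.3 rad and x of jar_yellow in the frame of mat between -0.065 and 0.065 m and y of jar_yellow in the frame of mat between -0.14 and 0.14 m and z of each of jar_yellow, jar_blue, jar_red in the frame of mat below 0.009 m and angle between each of jar_yellow, jar_blue, jar_red's own z axis and vertical below 0.08 rad and linear speed of each of jar_yellow, jar_blue, jar_red below 0.02 m/s and x of jar_blue in the frame of mat between -0.065 and 0.065 m and y of jar_blue in the frame of mat between -0.14 and 0.14 m and x of jar_red in the frame of mat between -0.065 and 0.065 m and y of jar_red in the frame of mat between -0.14 and 0.14 m and velocity of joint handwheel between -0.05 and 0.05 rad/s); the robot touches nothing.
It fails at once if a bystander on the counter (sweet jar, tin, spoon, lid box, card terminal) is shoved more than 30 mm (distance of any of sweets, tin_a, tin_b, scoop, lid_box, terminal from where it was at the start of the episode above 0.03 m).
Of jar_yellow, jar_blue, jar_red only 2 to 3 are there at a start; the rules pass over those that are not, and their reading is None.
At some moment in a run one of jar_yellow, jar_blue, jar_red may be knocked a few centimetres aside while the robot is not near it.
It also fails if it takes over 210 s, if anything falls off the work surface, if the arm or the gripper's body presses on something with over 40 N, if the wrist force passes 120 N, or if a joint passes its speed limit or range.

### The arm

A 6-joint arm with a two-finger parallel gripper is mounted at the origin on the work surface. World frame = base frame: x ahead of the robot, y to its left, z up, the work surface at z = 0. Lengths are in mm, angles in rad, forces in N, time in s.
With the tool pointing down it reaches from about 275 to 750 mm from the base axis. Payload 10.2 kg.
Tool frame: the origin (TCP) lies between the finger pads; the fingertips stand 17 mm ahead of it and the grasp point (between the pads) lies 2 mm behind it; z points along the fingers, y is the line along which they close (so a half turn about z gives the same grasp; the last joint's range is limited). The gripper opens to 85 mm and grips with 20 to 120 N. Pads are 22 mm wide; open, the fingers measure 114 mm over their backs; the gripper's body (76 mm by 85 mm) begins 54 mm behind the grasp point. The pads swing forward as they close: fully open they stand 13 mm farther back than shut.
Start: joints at [-1.46, 0.313, 1.498, -0, 1.331, -0.223], TCP at [171.996, -496.033, 210.294] pointing down, gripper open.
Joint ranges: [-2.94, 2.94], [-0.97, 2.17], [0.19, 2.56], [-1.23, 4.37], [0.02, 3.11], [-2.88, 2.88]. Speed limits (rad/s): [2.39, 2.39, 3.01, 3.14, 3.14, 3.14].

### API

Orientations are given as a unit quaternion [w, x, y, z].
In Python, from rig import * gives the robot as it stands.
- The arm moves only by the tool step_arm, never from a script. Its argument "commands" is text: rows parted by semicolons, each of 7 numbers parted by spaces: the opening, from 0 (shut) to 1 (fully open), then the shift along the tool's x, y, z in cm, then the turn, a rotation vector about the tool's x, y, z in rad. In form: hand x y z rx ry rz; .... A call has 1 to 20 rows; each row is the pose to reach, as a shift and turn from the pose commanded when the call began, along the tool's axes at that moment; what a row does not reach only later rows make up. A row lasts 1/12 s, in which the tool goes at most 41.7 mm and 7.16 degrees, less where a joint would pass 70% of its speed; a pose out of reach is approached as far as the arm can. A call with a gripper value outside its range is refused whole. The fingers move at their own pace and stop on an object; "newtons" is the grip in N (left out, the last holds). Time passes only in rows, so rows that repeat a pose let the fingers close. It gives the time, the measured TCP pose, the force, the opening and the grip force at its end, in the units of the state.
- sense(): the state, without advancing time (a new reading comes with each control period).
- capture(name): name is "side" or "top" or "wrist"; returns the picture (400x640x3 uint8, red, green, blue); there is no depth.
- camera_model(name): a dict with "mtx" (3x3 intrinsics, pixels), "eye" and "rotation" of the camera in the world. Camera axes: x right, y down, z forward; pixel columns grow to the right and rows downward; lengths in mm; the calibration is good to about 2 mm. A picture is of the moment at which its call begins: read the wrist's pose just before it. camera_model takes no time and is no camera call; for the wrist camera it gives the pose at the moment of the call.
- finish_job(): hands the job in; it is judged then, once.
Trained networks look in the newest picture that a camera, given by its name, has taken for a name from the list of things; names that differ only in an ending like _2 or _b are one class to them, and where a whole thing is asked for, a point or a joint stands for the part that bears it (a point fixed in the world has none). Each returns a list of dicts, best first, with "score" (0 to 1); they miss things now and then, are a little off and sometimes report something else, mostly with a low value. They report only what shows in the picture. A call takes as long as a camera call.
- search_frame(camera, label): "rect" ([centre column, centre row, width, height] in pixels, round what is visible of it).
- trace(camera, label): "mask" (400x640 bool, what is visible of it) and "rect" ([centre column, centre row, width, height] in pixels, round what is visible of it).
- spot_point(camera, label): "xy" ([column, row] in pixels: a listed point, or the origin of a listed thing).
The state is a dict: "time_s": time; "joints": joint angles; "dq": joint speeds; "tau": joint torques, N m; "eef_pos": TCP position; "ee_rot": TCP orientation; "force": force on the tool from outside, world axes, zero at the start; "wrist_torque": the same for the moment, N m; "grip_width": opening from 0.0 (shut) to 1.0 (fully open); "grip_force": force on a finger pad.
Only numpy, scipy, OpenCV 4.12 (cv2) and the standard library are available. Lean on these libraries where they do the work, as an engineer would, in place of code of your own. Each camera call takes 0.05 s, during which the arm holds its last target. There are 200 camera calls.

## Working session

There is one attempt and no reset: what is moved stays moved. The work goes in short steps, Python scripts to look and compute and a tool call to move; the robot and the scene stay as the last step left them, time stands still between calls to the robot, and variables do not carry over. Pictures are saved under pics/ and viewed, at most 14 in all, crops included, and the job is handed in when it is done.

Besides the shell and the picture viewer there is one more tool, called after "Request:" in YAML: its name, and indented under it one key for each argument. step_arm: Moves the arm, as the interface text tells. Its arguments: {"type":"object","properties":{"commands":{"type":"string"},"newtons":{"type":"number"}},"required":["commands"]}

```bash
mkdir -p pics; ls; cat > h.py <<'E'
from rig import *
import numpy as np, cv2
from scipy.spatial.transform import Rotation as R
def ray(cam,px):
    m=camera_model(cam);K=np.array(m["mtx"]);Rm=np.array(m["rotation"]);e=np.array(m["eye"],float)
    d=Rm@np.linalg.inv(K)@np.array([px[0],px[1],1.0]);return e,d/np.linalg.norm(d)
def atz(cam,px,z):
    e,d=ray(cam,px);return e+d*(z-e[2])/d[2]
def proj(cam,p):
    m=camera_model(cam);K=np.array(m["mtx"]);Rm=np.array(m["rotation"])
    c=K@(Rm.T@(np.array(p,float)-np.array(m["eye"])));return c[:2]/c[2]
def tri(a,b):
    (e1,d1),(e2,d2)=a,b
    A=np.stack([d1,-d2],1);s=np.linalg.lstsq(A,e2-e1,rcond=None)[0]
    p,q=e1+s[0]*d1,e2+s[1]*d2;return (p+q)/2,np.linalg.norm(p-q)
def save(cam,n):
    im=capture(cam);cv2.imwrite("pics/"+n+".png",im[:,:,::-1]);return im
def tool(p):  # world point -> shift in tool axes, cm
    s=sense();q=s["ee_rot"];r=R.from_quat([q[1],q[2],q[3],q[0]])
    return r.inv().apply(np.array(p)-np.array(s["eef_pos"]))/10
E
python3 - <<'E'
from h import *
np.set_printoptions(precision=2,suppress=True)
s=sense();print(s["time_s"],s["eef_pos"],s["ee_rot"],s["grip_width"])
for c in("side","top"):
    save(c,c+"0");m=camera_model(c);print(c,m)
    for l in("hub","crank_grip","pointer","mark","brush_tip","brush_handle","stand","jar_yellow","jar_blue","jar_red","mat","capper"):
        for r in spot_point(c,l)[:2]: print(l,np.array(r["xy"]),round(r["score"],2))
print(sense()["time_s"])
E
```

```text
pics
0.0 [ 171.96 -495.72  209.73] [-0.    0.99  0.17  0.  ] 0.9986032379872414
side {'mtx': array([[392.37,   0.  , 325.02],
       [  0.  , 392.37, 192.93],
       [  0.  ,   0.  ,   1.  ]]), 'eye': array([ -3.25, 672.96, 779.93]), 'rotation': array([ 0.15, -0.3 ,  0.82, -0.46])}
hub [209.5 233.2] 0.67
crank_grip [194.1 238.6] 0.88
crank_grip [283.1 210.1] 0.45
mark [200.4 268.3] 0.46
brush_tip [231.1 233.4] 0.32
brush_handle [404. 155.] 0.82
stand [394.2 217.5] 0.67
jar_yellow [287.6 255.2] 0.79
jar_blue [350.9 214. ] 0.74
mat [357.3 262.3] 0.94
capper [251.1 320.2] 0.72
top {'mtx': array([[453.18,   0.  , 313.66],
       [  0.  , 453.18, 205.47],
       [  0.  ,   0.  ,   1.  ]]), 'eye': array([ 370.52,  -30.2 , 1611.7 ]), 'rotation': array([ 0.04, -0.7 ,  0.71, -0.06])}
hub [174.6 211.7] 0.58
crank_grip [153.2 216.3] 0.61
pointer [175.9 201.3] 0.84
brush_handle [398.6 233.2] 0.65
brush_handle [215.5 230. ] 0.45
stand [385.6 238.4] 0.69
jar_blue [354.8 209. ] 0.81
jar_blue [171.  210.6] 0.34
jar_red [170.7 212. ] 0.23
mat [315.4 245.7] 0.81
mat [427.9 259. ] 0.5
capper [215.7 225.3] 0.83
1.3
```

View pics/top0.png

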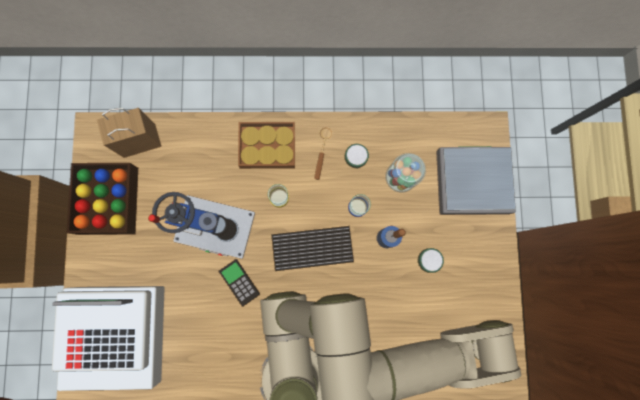

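View pics/side0.png

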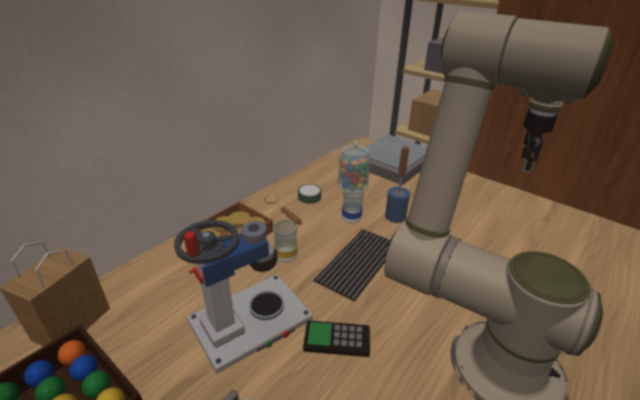

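The top view shows two jars, yellow at (278,196) and blue at (359,206), with no red one. The capper is at (215,225), its crank at (153,217), the brush in its stand at (392,237) and the mat at (313,248). The side view agrees.

```bash
python3 - <<'E'
s=open('h.py').read()
s=s.replace('np.array(m["rotation"])','qm(m["rotation"])').replace('def ray','def qm(q): return R.from_quat([q[1],q[2],q[3],q[0]]).as_matrix()\ndef ray',1)
open('h.py','w').write(s)
E
python3 - <<'E'
from h import *
np.set_printoptions(precision=1,suppress=True)
print("mat",atz("top",(313,248),3),atz("top",(315.4,245.7),3),atz("side",(357.3,262.3),3))
for p in [(272,234),(350,227),(353,262),(276,270)]: print(atz("top",p,3))
print("hub",tri(ray("top",(174.6,211.7)),ray("side",(209.5,233.2))),atz("top",(174.6,211.7),296),atz("side",(209.5,233.2),296))
print("crank",tri(ray("top",(153.2,216.3)),ray("side",(194.1,238.6))),atz("top",(153.2,216.3),321),atz("side",(194.1,238.6),321))
print("stand",atz("top",(385.6,238.4),0),atz("side",(394.2,217.5),0), "handle",tri(ray("top",(398.6,233.2)),ray("side",(404,155))))
for c in("top","side"):
  capture(c)
  for l in("jar_yellow","jar_blue","jar_red","stand"):
    for r in trace(c,l)[:2]:
      x,y,w,h=r["rect"];print(c,l,np.array(r["rect"]),round(r["score"],2),atz(c,(x,y),50),"btm",atz(c,(x,y+h/2),0))
print("yellow side origin",atz("side",(287.6,255.2),0),"blue",atz("side",(350.9,214),0),"blue top",atz("top",(354.8,209),0))
print("capper",atz("side",(251.1,320.2),0),atz("top",(215.7,225.3),0))
for n,p in dict(sw=(406,172),tinb=(431,260),scoop1=(318,178),term=(239,283)).items(): print(n,atz("top",p,20))
E
```

```text
mat [443.9 -64.9   3. ] [451.9 -73.5   3. ] [446.7 -55.6   3. ]
[494.9  80.    3. ]
[ 517.3 -197.7    3. ]
[ 393.2 -205.6    3. ]
[368.3  65.8   3. ]
hub (array([539.8, 342.1, 300.3]), np.float64(1.7066740739533868)) [539.7 342.6 296. ] [545.5 339.5 296. ]
crank (array([520.7, 390.6, 327.9]), np.float64(6.751584574768219)) [523.8 395.6 321. ] [525.3 384.6 321. ]
stand [ 475.6 -324.5    0. ] [ 480.9 -321.5    0. ] handle (array([ 476.6, -320.7,  238.4]), np.float64(2.455895021787782))
top jar_yellow [277.3 197.4  24.2  24.5] 0.68 [618.7  58.6  50. ] btm [582.2  61.4   0. ]
top jar_blue [357.1 206.4  25.3  22.5] 0.7 [ 584.8 -219.3   50. ] btm [ 550.9 -224.3    0. ]
top jar_red [172.4 214.2  45.1  41.9] 0.21 [562.8 419.6  50. ] btm [494.3 431.6   0. ]
top stand [390.1 237.2  27.   24.4] 0.52 [ 476.3 -331.1   50. ] btm [ 436.3 -339.2    0. ]
side jar_yellow [285.7 240.1  29.2  44.5] 0.95 [632.2  46.9  50. ] btm [605.9  76.5  -0. ]
side jar_blue [352.6 203.3  22.   33.2] 0.64 [ 597.  -236.4   50. ] btm [ 580.  -217.8    0. ]
side stand [399.5 204.8  25.6  41. ] 0.72 [ 473.5 -332.    50. ] btm [ 445. -295.    0.]
yellow side origin [623.   50.7   0. ] blue [ 604.2 -241.6    0. ] blue top [ 582.3 -216.8    0. ]
capper [527.1 279.3   0. ] [527.9 279.9   0. ]
sw [ 712.6 -402.5   20. ]
tinb [ 397.  -478.2   20. ]
scoop1 [692.6 -85.1  20. ]
term [325.3 192.3  20. ]
```

```bash
python3 - <<'E'
from h import *
np.set_printoptions(precision=3,suppress=True)
s=sense();q=s["ee_rot"];r=R.from_quat([q[1],q[2],q[3],q[0]])
print(q,tool([172,-496,340]),tool([560,-225,340]),2*np.arctan2(q[2],q[1]))
m=camera_model("wrist");print("cam in tool",r.inv().apply(np.array(m["eye"])-s["eef_pos"]),(r.inv().as_matrix()@qm(m["rotation"])),m["mtx"][0])
E
```

```text
[-0.     0.986  0.166  0.   ] [ -0.     -0.003 -12.971] [ 45.538 -12.892 -12.97 ] 0.33385425431176075
cam in tool [  66.87     1.343 -162.936] [[-0.    -0.965 -0.263]
 [ 1.    -0.     0.001]
 [-0.002 -0.263  0.965]] [321.742   0.    319.911]
```

Request:
step_arm:
  commands: "1 0 0 -13 0 0 0;1 0 0 -13 0 0 0;1 0 0 -13 0 0 0;1 0 0 -13 0 0 0;1 45.5 -12.9 -13 0 0 0.334;1 45.5 -12.9 -13 0 0 0.334;1 45.5 -12.9 -13 0 0 0.334;1 45.5 -12.9 -13 0 0 0.334;1 45.5 -12.9 -13 0 0 0.334;1 45.5 -12.9 -13 0 0 0.334;1 45.5 -12.9 -13 0 0 0.334;1 45.5 -12.9 -13 0 0 0.334;1 45.5 -12.9 -13 0 0 0.334;1 45.5 -12.9 -13 0 0 0.334;1 45.5 -12.9 -13 0 0 0.334;1 45.5 -12.9 -13 0 0 0.334;1 45.5 -12.9 -13 0 0 0.334;1 45.5 -12.9 -13 0 0 0.334"
  newtons: 30

```text
time_s: 3.3
eef_pos: [560.2, -224.4, 339.7]
ee_rot: [-0.0, 1.0, 0.001, -0.0]
force: [0.1, 0.3, -0.4]
grip_width: 0.998
grip_force: 0.0
```

```bash
cat >> h.py <<'E'
def look(cam,labels,n=2):
    for l in labels:
        for r in trace(cam,l)[:n]:
            print(l,np.round(r["rect"],1),round(r["score"],2))
E
python3 - <<'E'
from h import *
np.set_printoptions(precision=2,suppress=True)
s=sense();print(s["eef_pos"],s["ee_rot"])
save("wrist","w1")
for r in trace("wrist","jar_blue")[:2]:
    x,y,w,h=r["rect"];print(r["rect"],r["score"])
for r in spot_point("wrist","jar_blue")[:2]: print(r,atz("wrist",r["xy"],0))
E
```

```text
[ 560.17 -224.41  339.69] [-0.  1.  0. -0.]
[319.1, 145.8, 52.1, 57.7] 0.96
{'xy': [318.1, 139.1], 'score': 0.59} [ 587.3  -225.11    0.  ]
```

View pics/w1.png

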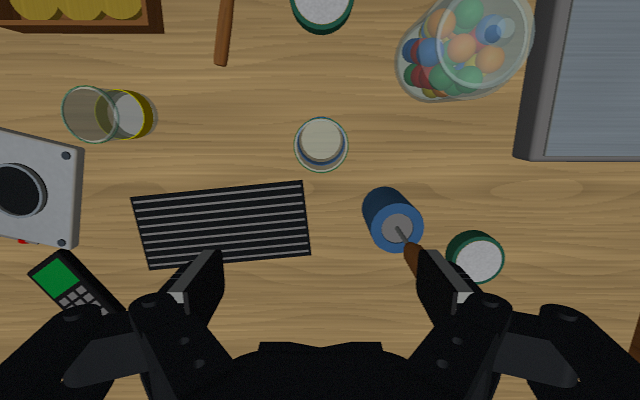

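The wrist view shows the blue jar's rim centred at (321,144) and the yellow rim at (91,114). The stand's rim is at (396,227), and the mat's corners are at (131,197), (302,181), (311,254) and (150,269).

```bash
python3 - <<'E'
from h import *
np.set_printoptions(precision=1,suppress=True)
for n,p,z in [("bl rim",(321,144),105),("bl foot",(320.5,140),3),("y rim",(91,114),105),("y foot",(126,114),3),("stand rim",(396,227),100),("m",(131,197),3),("m",(302,181),3),("m",(311,254),3),("m",(150,269),3)]: print(n,atz("wrist",p,z))
E
```

```text
bl rim [ 589.5 -229.   105. ]
bl foot [ 586.2 -228.8    3. ]
y rim [625.4  45.7 105. ]
y foot [625.1  63.    3. ]
stand rim [ 479.7 -328.7  100. ]
m [496.4  75.5   3. ]
m [ 522.1 -199.4    3. ]
m [ 396.4 -212.6    3. ]
m [369.2  62.9   3. ]
```

Request:
step_arm:
  commands: "1 2.8 0.4 8 0 0 0;1 2.8 0.4 8 0 0 0;1 2.8 0.4 16 0 0 0;1 2.8 0.4 16 0 0 0;1 2.8 0.4 20 0 0 0;1 2.8 0.4 23 0 0 0;1 2.8 0.4 25.8 0 0 0;1 2.8 0.4 25.8 0 0 0;0.6 2.8 0.4 25.8 0 0 0;0.6 2.8 0.4 25.8 0 0 0;0.6 2.8 0.4 25.8 0 0 0;0.6 2.8 0.4 25.8 0 0 0;0.6 2.8 0.4 25.8 0 0 0;0.6 2.8 0.4 25.8 0 0 0;0.6 2.8 0.4 22.8 0 0 0;0.6 2.8 0.4 20.8 0 0 0"
  newtons: 30

```text
time_s: 4.78
eef_pos: [587.6, -229.0, 133.6]
ee_rot: [-0.0, 1.0, -0.0, -0.0]
force: [0.4, -0.9, 1.5]
grip_width: 0.601
grip_force: 0.0
```

```bash
python3 - <<'E'
from h import *
save("wrist","w2"); save("side","s2")
look("wrist",["jar_blue"]);look("side",["jar_blue"])
a=cv2.imread("pics/w2.png");b=cv2.imread("pics/s2.png")
cv2.imwrite("pics/c2.png",np.hstack([cv2.resize(a,(480,300)),cv2.resize(b[100:300,240:453],(320,300))]))
E
```

```text
jar_blue [313.9 211.7 104.2 120.7] 0.64
jar_blue [460.3 375.9  39.4  48.1] 0.16
jar_blue [352.2 202.7  19.7  35.7] 0.85
jar_blue [239.  252.8  74.4  67.6] 0.51
```

View pics/c2.png

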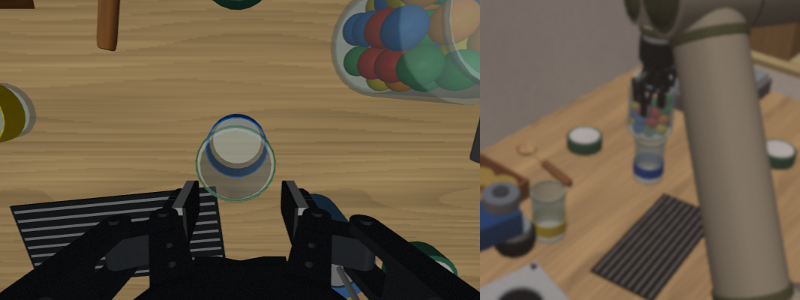

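```bash
python3 - <<'E'
from h import *
np.set_printoptions(precision=1,suppress=True)
print(atz("wrist",(314,217),105),atz("wrist",(316,187),2),proj("wrist",sense()["eef_pos"]))
print(spot_point("wrist","jar_blue")[:1])
E
```

```text
[ 592.5 -226.8  105. ] [ 588.2 -227.     2. ] [317.4 241.2]
[{'xy': [315.4, 188.7], 'score': 0.76}]
```

Request:
step_arm:
  commands: "1 0.2 -0.2 0 0 0 0;1 0.2 -0.2 0 0 0 0;1 0.2 -0.2 0 0 0 0;1 0.2 -0.2 0 0 0 0;1 0.2 -0.2 0 0 0 0;1 0.2 -0.2 0 0 0 0;1 0.2 -0.2 0 0 0 0;1 0.2 -0.2 0 0 0 0;1 0.2 -0.2 3 0 0 0;1 0.2 -0.2 5.2 0 0 0;1 0.2 -0.2 5.2 0 0 0;0.6 0.2 -0.2 5.2 0 0 0;0.6 0.2 -0.2 5.2 0 0 0;0.6 0.2 -0.2 5.2 0 0 0;0.6 0.2 -0.2 5.2 0 0 0;0.6 0.2 -0.2 5.2 0 0 0;0.6 0.2 -0.2 5.2 0 0 0"
  newtons: 30

```text
time_s: 6.45
eef_pos: [589.8, -227.2, 80.9]
ee_rot: [0.0, 1.0, -0.0, 0.0]
force: [-0.0, 0.1, -0.2]
grip_width: 0.601
grip_force: 0.0
```

Request:
step_arm:
  commands: "0.2 0 0 0 0 0 0;0.2 0 0 0 0 0 0;0.2 0 0 0 0 0 0;0.2 0 0 0 0 0 0;0.2 0 0 0 0 0 0;0.2 0 0 0 0 0 0"
  newtons: 30

```text
time_s: 6.95
eef_pos: [593.5, -233.8, 88.6]
ee_rot: [0.008, 1.0, -0.001, 0.007]
force: [-2.4, -15.5, 34.3]
grip_width: 0.202
grip_force: 16.2
```

```bash
python3 - <<'E'
from h import *
save("wrist","w3");print(sense()["grip_width"],sense()["grip_force"])
E
```

```text
0.2040572738670974 16.177958700573072
```

View pics/w3.png

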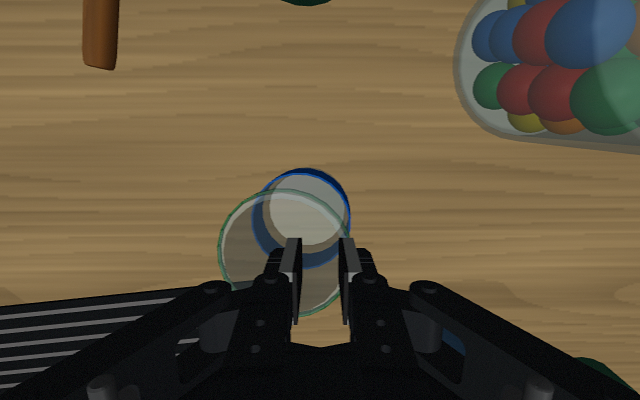

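The picture shows both fingers closed at (295,270) and (345,270), overlapping the rim outline centred near (285,252). The foot is near (302,218), so the jar isn't held. I'll work out where it stands.

```bash
python3 - <<'E'
from h import *
np.set_printoptions(precision=1,suppress=True)
s=sense();print(s["eef_pos"],s["force"])
for p,z in [((285,252),105),((302,218),3),((218,250),105),((352,250),105),((299,240),72),((340,240),72),((299,240),85),((340,240),85)]: print(p,z,atz("wrist",p,z))
print(proj("wrist",s["eef_pos"]))
E
```

```text
[ 593.5 -233.9   88.6] [ -1.1 -16.5  34.2]
(285, 252) 105 [ 594.5 -217.7  105. ]
(302, 218) 3 [ 579.9 -222.2    3. ]
(218, 250) 105 [ 595.9 -185.   105. ]
(352, 250) 105 [ 595.3 -250.8  105. ]
(299, 240) 72 [ 587.8 -223.    72. ]
(340, 240) 72 [ 587.6 -247.5   72. ]
(299, 240) 85 [ 592.9 -223.7   85. ]
(340, 240) 85 [ 592.7 -246.4   85. ]
[317.4 241.3]
```

```bash
python3 - <<'E'
from h import *
b=save("side","s4")[:,:,::-1];t=save("top","t4")[:,:,::-1]
cv2.imwrite("pics/c4.png",np.hstack([cv2.resize(b[130:240,300:410],(400,400),interpolation=3),cv2.resize(t[170:250,320:400],(400,400),interpolation=3)]))
E
```

```text
(no output)
```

View pics/c4.png

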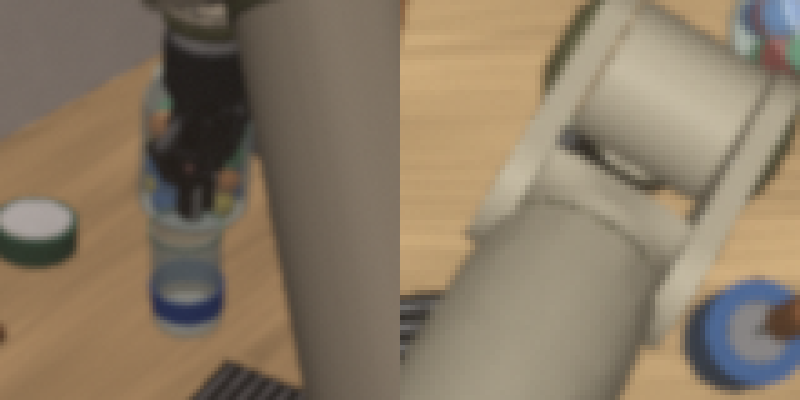

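The side crop shows the jar upright, with its rim about (352,192) and foot (351,220) in full-frame pixels. The fingertips appear at about (353,189), at or just above the rim.

```bash
python3 - <<'E'
from h import *
np.set_printoptions(precision=1,suppress=True)
s=sense();p=np.array(s["eef_pos"]);print("tip",proj("side",p-[0,0,17]),"tcp",proj("side",p))
for x,y in [(590,-220),(604,-242)]:
  print([proj("side",(x,y,z)) for z in (0,105,140)])
look("side",["jar_blue"],1)
print("triang",tri(ray("side",(351.5,195.5)),ray("wrist",(285,252))),tri(ray("side",(351,217)),ray("wrist",(302,218))))
E
```

```text
tip [353.4 198.6] tcp [353.7 194.2]
[array([350.6, 218.4]), array([352.4, 192.1]), array([353.1, 182.8])]
[array([351., 214.]), array([352.9, 187.9]), array([353.5, 178.7])]
jar_blue [350.8 203.2  20.3  38.7] 0.81
triang (array([ 589.9, -216.4,   93.8]), np.float64(0.578375637395129)) (array([ 584.6, -220.1,    9.3]), np.float64(7.055799031251956))
```

The fingertips stand about 17–20 mm behind the TCP here, not 17 mm ahead as stated. Pad spacing in the wrist view, the contact on the 105 mm rim and the side view all agree. I'll grip about 37 mm lower than the nominal figures.

Request:
step_arm:
  commands: "0.2 0 0 -3 0 0 0;0.2 0 0 -5 0 0 0;1 0 0 -6 0 0 0;1 0 0 -6 0 0 0;1 0 0 -6 0 0 0;1 0 0 -6 0 0 0;1 0 0 -6 0 0 0;1 0 0 -6 0 0 0;1 0 0 -6 0 0 0;1 0 0 -6 0 0 0;1 0 0 -6 0 0 0"

```text
time_s: 8.07
eef_pos: [589.6, -227.0, 140.1]
ee_rot: [-0.0, 1.0, -0.0, -0.0]
force: [-0.4, -0.4, 0.0]
grip_width: 0.999
grip_force: 0.0
```

```bash
python3 - <<'E'
from h import *
np.set_printoptions(precision=1,suppress=True)
s=sense();print(s["eef_pos"],s["ee_rot"],s["force"])
save("wrist","w5")
r=trace("wrist","jar_blue")[0];print(r["rect"],r["score"])
ys,xs=np.nonzero(r["mask"]);print(xs.min(),xs.max(),ys.min(),ys.max())
for r in spot_point("wrist","jar_blue")[:1]: print(r,atz("wrist",r["xy"],0))
E
```

```text
[ 589.6 -227.   140.1] [-0.  1. -0. -0.] [-0.4 -0.4  0. ]
[317.9, 212.5, 102.4, 118.2] 0.91
265 368 153 267
{'xy': [316.9, 184.8], 'score': 0.63} [ 590.1 -225.8    0. ]
```

View pics/w5.png

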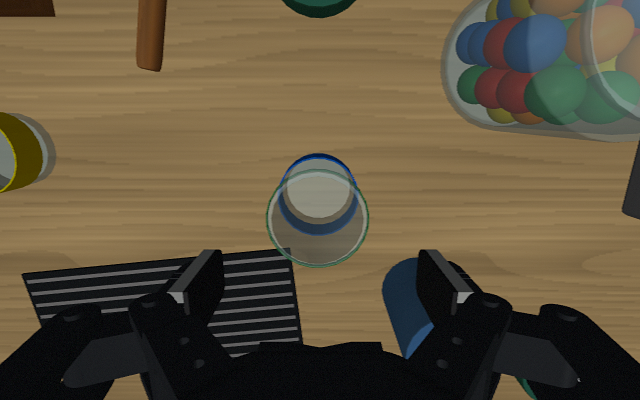

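The wrist view shows the jar upright again at rim (318,217), centred between the open pads at (205,270) and (433,270). I'm going deeper.

Request:
step_arm:
  commands: "1 0 0 4 0 0 0;1 0 0 7 0 0 0;1 0 0 9 0 0 0;1 0 0 10.4 0 0 0;1 0 0 10.4 0 0 0;0.5 0 0 10.4 0 0 0;0.5 0 0 10.4 0 0 0;0.5 0 0 10.4 0 0 0;0.5 0 0 10.4 0 0 0;0.5 0 0 10.4 0 0 0"
  newtons: 30

```text
time_s: 9.05
eef_pos: [590.3, -227.4, 37.7]
ee_rot: [0.001, 1.0, -0.0, 0.001]
force: [0.4, 1.2, 6.8]
grip_width: 0.767
grip_force: 34.2
```

Request:
step_arm:
  commands: "0.5 0 0 -2 0 0 0;0.5 0 0 -5 0 0 0;0.5 -3 -2 -5 0 0 0;0.5 -6 -4 -5 0 0 0;0.5 -9 -6 -5 0 0 0;0.5 -12 -7.5 -5 0 0 0;0.5 -13.8 -8.7 -5 0 0 0;0.5 -13.8 -8.7 -5 0 0 0;0.5 -13.8 -8.7 -3 0 0 0;0.5 -13.8 -8.7 -1.5 0 0 0;0.5 -13.8 -8.7 -0.4 0 0 0;0.5 -13.8 -8.7 -0.4 0 0 0;0.5 -13.8 -8.7 -0.4 0 0 0"
  newtons: 30

```text
time_s: 10.13
eef_pos: [451.8, -140.3, 40.1]
ee_rot: [-0.0, 1.0, -0.0, -0.0]
force: [0.2, -0.8, -2.3]
grip_width: 0.761
grip_force: 33.9
```

Request:
step_arm:
  commands: "0.5 0 0 0.2 0 0 0;0.5 0 0 0.2 0 0 0;1 0 0 0.2 0 0 0;1 0 0 0.2 0 0 0;1 0 0 0.2 0 0 0;1 0 0 0.2 0 0 0;1 0 0 -4 0 0 0;1 0 0 -8 0 0 0;1 0 0 -12 0 0 0;1 0 0 -16 0 0 0;1 15 -19.4 -16 0 0 0;1 15 -19.4 -16 0 0 0;1 15 -19.4 -16 0 0 0;1 15 -19.4 -16 0 0 0;1 15 -19.4 -16 0 0 0;1 15 -19.4 -16 0 0 0;1 15 -19.4 -16 0 0 0;1 15 -19.4 -16 0 0 0;1 15 -19.4 -16 0 0 0"

```text
time_s: 11.72
eef_pos: [601.3, 53.6, 200.1]
ee_rot: [0.0, 1.0, -0.0, -0.0]
force: [-0.7, -1.0, -0.3]
grip_width: 0.995
grip_force: 0.0
```

```bash
cat >> h.py <<'E'
def circ(mask,z,cam):
    # jar rim: bottom-of-mask arc is the near rim (nearest the camera); report mask extents
    ys,xs=np.nonzero(mask);return xs.min(),xs.max(),ys.min(),ys.max()
E
python3 - <<'E'
from h import *
np.set_printoptions(precision=1,suppress=True)
s=sense();print(s["eef_pos"],s["ee_rot"],s["force"])
save("wrist","w6")
r=trace("wrist","jar_yellow")[0];print(r["rect"],r["score"])
print(circ(r["mask"],0,0))
x,y,w,h=r["rect"]
print("rim by bottom/width",atz("wrist",(x,y+h/2-w/2),105))
for r in spot_point("wrist","jar_yellow")[:1]: print(r,atz("wrist",r["xy"],0))
save("top","t6")
print([ (np.round(r["rect"]),r["score"],atz("top",r["rect"][:2],50)) for r in trace("top","jar_blue")[:1]])
E
```

```text
[601.3  53.6 200.1] [ 0.  1. -0. -0.] [-0.7 -1.  -0.3]
[319.5, 163.8, 82.4, 86.3] 0.85
(np.int64(278), np.int64(360), np.int64(122), np.int64(208))
rim by bottom/width [627.3  51.7 105. ]
{'xy': [322.0, 153.6], 'score': 0.69} [624.4  48.8   0. ]
[(array([336., 248.,  26.,  17.]), 0.54, array([ 439.6, -142.3,   50. ]))]
```

Request:
step_arm:
  commands: "1 2.4 0.3 4 0 0 0;1 2.4 0.3 8 0 0 0;1 2.4 0.3 11 0 0 0;1 2.4 0.3 13.5 0 0 0;1 2.4 0.3 15 0 0 0;1 2.4 0.3 16.3 0 0 0;1 2.4 0.3 16.3 0 0 0;0.5 2.4 0.3 16.3 0 0 0;0.5 2.4 0.3 16.3 0 0 0;0.5 2.4 0.3 16.3 0 0 0;0.5 2.4 0.3 16.3 0 0 0;0.5 2.4 0.3 16.3 0 0 0"
  newtons: 30

```text
time_s: 12.97
eef_pos: [626.6, 50.7, 38.8]
ee_rot: [0.0, 1.0, -0.0, 0.001]
force: [1.0, 0.5, 6.0]
grip_width: 0.751
grip_force: 34.1
```

Request:
step_arm:
  commands: "0.5 0 0 -2 0 0 0;0.5 0 0 -5 0 0 0;0.5 -3.6 1 -5 0 0 0;0.5 -7.2 2 -5 0 0 0;0.5 -10.8 3 -5 0 0 0;0.5 -14.4 4 -5 0 0 0;0.5 -17 4.8 -5 0 0 0;0.5 -18.6 5.1 -5 0 0 0;0.5 -18.6 5.1 -3 0 0 0;0.5 -18.6 5.1 -1.5 0 0 0;0.5 -18.6 5.1 -0.5 0 0 0;0.5 -18.6 5.1 -0.2 0 0 0;0.5 -18.6 5.1 -0.2 0 0 0;1 -18.6 5.1 -0.2 0 0 0;1 -18.6 5.1 -0.2 0 0 0;1 -18.6 5.1 -0.2 0 0 0;1 -18.6 5.1 -0.2 0 0 0;1 -18.6 5.1 -4 0 0 0;1 -18.6 5.1 -8 0 0 0;1 -18.6 5.1 -12 0 0 0"
  newtons: 30

```text
time_s: 14.63
eef_pos: [439.0, 0.1, 158.7]
ee_rot: [-0.0, 1.0, -0.0, -0.001]
force: [-0.5, -0.3, -1.2]
grip_width: 1.004
grip_force: 0.0
```

Request:
step_arm:
  commands: "1 0 0 -12 0 0 0;1 0 0 -12 0 0 0;1 0 0 -12 0 0 0;1 3 -18 -27 0 0 0;1 3 -18 -27 0 0 0;1 3 -18 -27 0 0 0;1 6 -36 -27 0 0 0;1 6 -36 -27 0 0 0;1 6 -36 -27 0 0 0;1 6 -36 -27 0 0 0;1 6 -36 -27 0 0 0;1 6 -36 -27 0 0 0;1 6 -36 -27 0 0 0;1 6 -36 -27 0 0 0;1 6 -36 -27 0 0 0;1 6 -36 -27 0 0 0"

```text
time_s: 15.97
eef_pos: [499.8, 359.3, 426.9]
ee_rot: [0.0, 1.0, -0.0, -0.0]
force: [0.1, -0.6, 0.6]
grip_width: 1.0
grip_force: 0.0
```

```bash
python3 - <<'E'
from h import *
np.set_printoptions(precision=1,suppress=True)
s=sense();print(s["eef_pos"],s["ee_rot"],s["force"])
save("wrist","w7")
for l,z in (("hub",296),("crank_grip",321),("pointer",200),("mark",200)):
  for r in spot_point("wrist",l)[:1]: print(l,r,atz("wrist",r["xy"],z))
E
```

```text
[499.8 359.3 426.9] [ 0.  1. -0. -0.] [ 0.1 -0.6  0.6]
hub {'xy': [331.6, 144.3], 'score': 0.72} [539.6 346.5 296. ]
pointer {'xy': [323.3, 104.4], 'score': 0.89} [576.6 353.1 200. ]
mark {'xy': [316.5, 103.6], 'score': 0.62} [577.6 361.2 200. ]
```

View pics/w7.png

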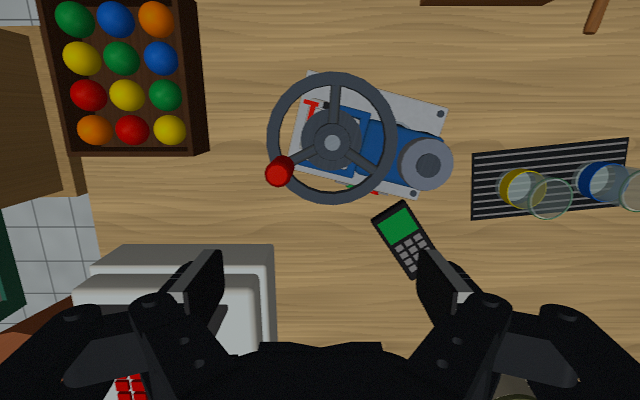

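```bash
python3 - <<'E'
from h import *
np.set_printoptions(precision=3,suppress=True)
print("crank",atz("wrist",(277,174),339),atz("wrist",(279,170),321),"hub",atz("wrist",(332,143),296))
for p in[(200.4,268.3),(197,275)]:
  e,d=ray("side",p);print("clip on x=577",e+d*(577-e[0])/d[0])
print("clip tri",tri(ray("side",(198,270)),ray("wrist",(311,106))))
s=sense();print(s["joints"])
r0=R.from_matrix(qm(s["ee_rot"]));t=np.radians(45);c,sn=np.cos(t),np.sin(t)
r1=R.from_matrix(np.array([[0,-c,-sn],[-1,0,0],[0,sn,-c]]).T)
print((r0.inv()*r1).as_rotvec(),tool([680,312,272]),tool([680,250,420]))
E
```

```text
crank [520.343 391.542 339.   ] [520.443 392.136 321.   ] hub [540.755 346.48  296.   ]
clip on x=577 [577.    355.634 195.419]
clip on x=577 [577.    366.18  183.927]
clip tri (array([573.845, 365.805, 199.277]), np.float64(4.247510720503876))
[ 0.433  0.538  0.614 -0.     1.989  2.005]
[ 0.613 -0.614  1.481] [18.028  4.68  15.59 ] [18.044 10.877  0.789]
```

```bash
cat >> h.py <<'E'
def pose(yaw,th):
    h=np.array([-np.cos(yaw),-np.sin(yaw),0]);c,s=np.cos(th),np.sin(th);Z=np.array([0,0,1])
    x=-h*c-Z*s;z=h*s-Z*c;return R.from_matrix(np.array([x,np.cross(z,x),z]).T)
def rel(rt): return (R.from_matrix(qm(sense()["ee_rot"])).inv()*rt).as_rotvec()
E
python3 - <<'E'
from h import *
np.set_printoptions(precision=3,suppress=True)
print(rel(pose(0,0)),rel(pose(-.6,np.radians(30))),tool([625,300,315]),tool([600,270,400]))
E
```

```text
[-0.    -0.    -0.001] [ 0.156 -0.508  0.585] [12.532  5.887 11.287] [10.041  8.889  2.785]
```

Request:
step_arm:
  commands: "0 10 8.9 2.8 0.03 -0.1 0.117;0 10 8.9 2.8 0.062 -0.2 0.234;0 10 8.9 2.8 0.094 -0.3 0.351;0 10 8.9 2.8 0.125 -0.4 0.47;0 10 8.9 2.8 0.156 -0.508 0.585;0 10 8.9 2.8 0.156 -0.508 0.585;0 10 8.9 2.8 0.156 -0.508 0.585;0 10 8.9 2.8 0.156 -0.508 0.585;0 10 8.9 2.8 0.156 -0.508 0.585;0 12.5 5.9 11.3 0.156 -0.508 0.585;0 12.5 5.9 11.3 0.156 -0.508 0.585;0 12.5 5.9 11.3 0.156 -0.508 0.585;0 12.5 5.9 11.3 0.156 -0.508 0.585;0 12.5 5.9 11.3 0.156 -0.508 0.585;0 12.5 5.9 11.3 0.156 -0.508 0.585"

```text
time_s: 17.47
eef_pos: [615.9, 298.2, 313.0]
ee_rot: [-0.079, 0.923, -0.285, -0.244]
force: [0.1, 0.2, 0.2]
grip_width: 0.0
grip_force: 0.0
```

```bash
python3 - <<'E'
from h import *
np.set_printoptions(precision=3,suppress=True)
s=sense();print(s["eef_pos"],rel(pose(-.6,np.radians(30))),s["joints"],s["time_s"])
save("wrist","w8")
for l in("hub","pointer","mark"):
  for r in spot_point("wrist",l)[:2]: print(l,r)
E
```

```text
[615.944 298.162 313.031] [-0.005 -0.005  0.002] [0.139 0.998 0.187 0.469 2.296 2.564] 17.4667
pointer {'xy': [294.1, 207.7], 'score': 0.67}
mark {'xy': [287.7, 184.8], 'score': 0.8}
mark {'xy': [291.9, 209.1], 'score': 0.67}
```

View pics/w8.png

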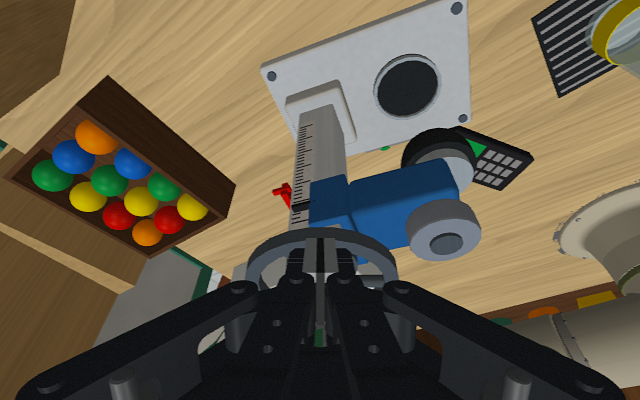

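The oblique view shows the scale, with the black pointer near (297,206) and the red clip near (285,190). The image is inverted, so the clip is the lower of the two. I'll zoom in to get the exact tips.

```bash
python3 - <<'E'
import cv2
a=cv2.imread("pics/w8.png")[170:226,262:332];cv2.imwrite("pics/z8.png",cv2.resize(a,(700,560),interpolation=cv2.INTER_CUBIC))
E
```

```text
(no output)
```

View pics/z8.png

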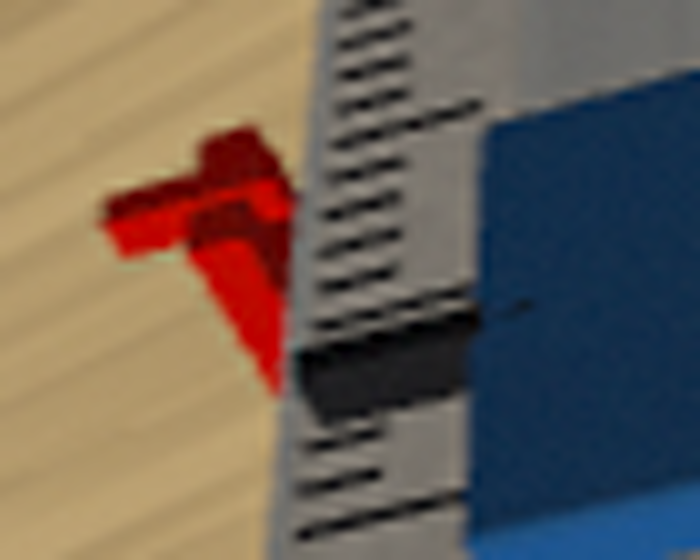

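```bash
python3 - <<'E'
from h import *
np.set_printoptions(precision=2,suppress=True)
m=camera_model("wrist");K=np.array(m["mtx"])
def wray(px,tcp,rt):
    off=np.array([66.87,1.343,-162.936]);Rc=np.array([[0,-.965,-.263],[1,0,0],[0,-.263,.965]])
    d=rt.as_matrix()@Rc@np.linalg.inv(K)@[px[0],px[1],1];return np.array(tcp)+rt.apply(off),d/np.linalg.norm(d)
w7=lambda p:wray(p,[499.8,359.3,426.9],pose(0,0))
w8=lambda p:ray("wrist",p)
print("pointer",tri(w7((323.3,104.4)),w8((294.1,207.7))),tri(w7((323.3,104.4)),w8((292.5,208))))
for a in[(287.7,184.8),(291,189)]: print("mark w7/8",tri(w7((316.5,103.6)),w8(a)),"side/8",tri(ray("side",(200.4,268.3)),w8(a)))
o=np.array([540.5,346.5,0]);X=np.array([.981,-.19,0])
for D in(20,28,34):
  f=lambda p:(lambda e,d:e+d*(D-(e-o)@X)/(d@X))(*w8(p))
  print(D,"ptr",f((292.5,208)),"mk",f((287.7,184.8)),f((291,189)),"ticks",f((306.5,184))[2],f((309.5,202.5))[2])
  print(proj("wrist",[577,355,190])-proj("wrist",[577,355,210]))
for n,p in (("c7",(323.3,104.4)),): pass
a=cv2.imread("pics/w7.png")[85:135,290:350];cv2.imwrite("pics/z7.png",cv2.resize(a,(720,600),interpolation=2))
E
```

```text
pointer (array([575.35, 354.06, 223.32]), np.float64(0.5131908517355499)) (array([575.79, 354.59, 223.82]), np.float64(0.8738069216848713))
mark w7/8 (array([577.39, 362.2 , 190.01]), np.float64(0.4787749957272667)) side/8 (array([579.46, 357.15, 194.73]), np.float64(5.09670181368408))
mark w7/8 (array([576.13, 360.85, 195.49]), np.float64(2.9358129948657066)) side/8 (array([575.91, 357.53, 197.32]), np.float64(2.3117658971977986))
20 ptr [564.49 365.12 209.18] mk [566.05 373.16 172.82] [565.2  368.77 181.11] ticks 181.17155286311035 208.78134899634972
[  1.33 -14.59]
28 ptr [571.46 358.99 217.99] mk [572.95 366.69 183.14] [572.14 362.49 191.09] ticks 191.14604694910756 217.6041043440675
[  1.33 -14.59]
34 ptr [576.69 354.38 224.59] mk [578.13 361.83 190.89] [577.34 357.77 198.57] ticks 198.62691751360546 224.22117085485584
[  1.33 -14.59]
```

View pics/z7.png

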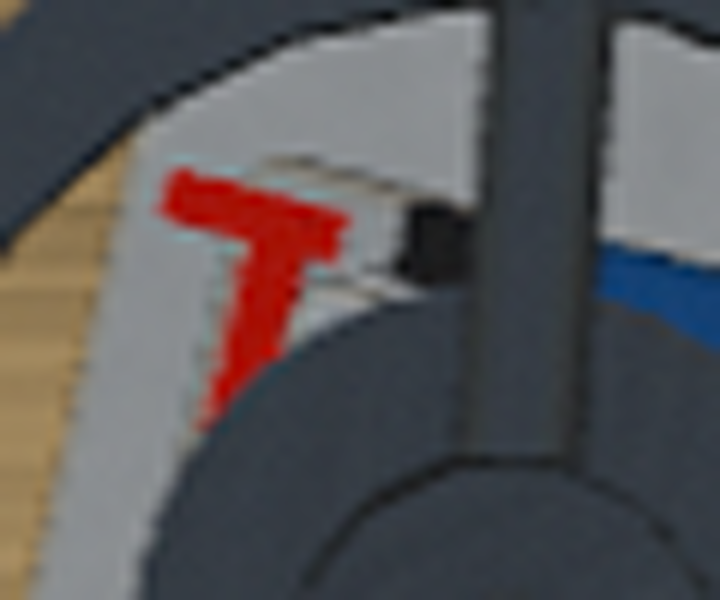

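The top crop shows the clip as a T. Its bar runs from (303.7,101.3) to inner end (318.7,104.6), with the stem behind it; the pointer tip is at (323.5,105). I'll fit the clip height by projecting the T into the oblique view.

```bash
cat >> h.py <<'E'
_off=np.array([66.87,1.343,-162.936]);_Rc=np.array([[0,-.965,-.263],[1,0,0],[0,-.263,.965]])
def wray(px,tcp,rt):
    K=np.array(camera_model("wrist")["mtx"])
    d=rt.as_matrix()@_Rc@np.linalg.inv(K)@[px[0],px[1],1];return np.array(tcp)+rt.apply(_off),d/np.linalg.norm(d)
E
python3 - <<'E'
from h import *
np.set_printoptions(precision=1,suppress=True)
c=lambda p:(p-np.array([262,170]))*10
for z in(186,190,194,198,202):
  o=[]
  for p in[(303.7,101.3),(318.7,104.6),(312,104),(308,119)]:
    e,d=wray(p,[499.8,359.3,426.9],pose(0,0));q=e+d*(z-e[2])/d[2];o.append(c(proj("wrist",q)))
  print(z,"outer,inner,mid,stem",*o)
for z in(216,220,224,228):
  e,d=wray((323.5,105),[499.8,359.3,426.9],pose(0,0));q=e+d*(z-e[2])/d[2];print(z,"ptr",c(proj("wrist",q)),q)
E
```

```text
186 outer,inner,mid,stem [125.3 169.1] [292.7 116.1] [223.6 146.4] [293.6 272.1]
190 outer,inner,mid,stem [123.5 196.8] [290.7 144.3] [221.6 174.2] [291.6 298.8]
194 outer,inner,mid,stem [121.6 224.9] [288.6 172.9] [219.7 202.6] [289.7 326. ]
198 outer,inner,mid,stem [119.7 253.6] [286.5 202.1] [217.6 231.5] [287.6 353.7]
202 outer,inner,mid,stem [117.7 282.8] [284.3 231.8] [215.6 260.9] [285.6 381.9]
216 ptr [326.  319.6] [575. 354. 216.]
220 ptr [323.6 352.2] [575. 354. 220.]
224 ptr [321.1 385.4] [574.9 354.  224. ]
228 ptr [318.6 419.2] [574.8 354.1 228. ]
```

```bash
python3 - <<'E'
from h import *
np.set_printoptions(precision=3,suppress=True)
print(rel(pose(0,0)),tool([600,290,400]),tool([520.5,392,400]))
E
```

```text
[-0.161  0.502 -0.586] [-5.152  1.552 -7.207] [-15.841  -2.361  -1.068]
```

Request:
step_arm:
  commands: "1 -5.2 1.6 -7.2 0 0 0;1 -5.2 1.6 -7.2 0 0 0;1 -5.2 1.6 -7.2 0 0 0;1 -15.8 -2.4 -1.1 -0.04 0.12 -0.14;1 -15.8 -2.4 -1.1 -0.08 0.24 -0.28;1 -15.8 -2.4 -1.1 -0.12 0.37 -0.43;1 -15.8 -2.4 -1.1 -0.161 0.502 -0.586;1 -15.8 -2.4 -1.1 -0.161 0.502 -0.586;1 -15.8 -2.4 -1.1 -0.161 0.502 -0.586;1 -15.8 -2.4 -1.1 -0.161 0.502 -0.586;1 -15.8 -2.4 -1.1 -0.161 0.502 -0.586;1 -15.8 -2.4 -1.1 -0.161 0.502 -0.586;1 -15.8 -2.4 -1.1 -0.161 0.502 -0.586;1 -15.8 -2.4 -1.1 -0.161 0.502 -0.586"

```text
time_s: 18.83
eef_pos: [522.2, 391.9, 398.2]
ee_rot: [0.0, 1.0, -0.001, -0.002]
force: [0.3, -1.1, -0.3]
grip_width: 1.001
grip_force: 0.0
```

```bash
python3 - <<'E'
from h import *
np.set_printoptions(precision=3,suppress=True)
s=sense();print(s["eef_pos"],rel(pose(0,0)),s["joints"])
save("wrist","w9")
for l,z in (("hub",296),("crank_grip",321)):
  for r in spot_point("wrist",l)[:1]: print(l,r,atz("wrist",r["xy"],z),atz("wrist",r["xy"],339))
for r in trace("wrist","crank_grip")[:1]: print(r["rect"],r["score"],circ(r["mask"],0,0))
E
```

```text
[522.161 391.946 398.197] [ 0.     0.004 -0.002] [0.464 0.643 0.52  0.002 1.982 2.038]
hub {'xy': [369.0, 172.6], 'score': 0.76} [540.85  349.499 296.   ] [548.834 356.223 339.   ]
crank_grip {'xy': [318.0, 204.8], 'score': 0.91} [520.126 392.08  321.   ] [525.36  391.998 339.   ]
[316.0, 205.9, 26.2, 41.5] 0.83 (np.int64(303), np.int64(332), np.int64(186), np.int64(224))
```

Request:
step_arm:
  commands: "1 -0.2 0 3 0 0 0;1 -0.2 0 6 0 0 0;1 -0.2 0 9 0 0 0;1 -0.2 0 11.3 0 0 0;1 -0.2 0 11.3 0 0 0;0 -0.2 0 11.3 0 0 0;0 -0.2 0 11.3 0 0 0;0 -0.2 0 11.3 0 0 0;0 -0.2 0 11.3 0 0 0;0 -0.2 0 11.3 0 0 0;0 -0.2 0 11.3 0 0 0;0 -0.2 0 11.3 0 0 0;0 -0.2 0 11.3 0 0 0;0 -0.2 0 11.3 0 0 0"
  newtons: 30

```text
time_s: 20.2
eef_pos: [519.1, 393.0, 286.7]
ee_rot: [-0.001, 1.0, 0.0, -0.001]
force: [-0.3, 4.1, 5.6]
grip_width: 0.249
grip_force: 29.9
```

```bash
python3 - <<'E'
import numpy as np
# clockwise circle rows (tool x=world x, tool y=-world y), 18 deg steps
h=np.array([540.5,346.7]);p=np.array([520.2,392.0]);v=p-h;r=49.8;a0=np.arctan2(v[1],v[0])
print(np.degrees(a0),np.hypot(*v))
out=[]
for k in range(1,21):
  a=a0-k*np.radians(18);q=h+r*np.array([np.cos(a),np.sin(a)]);d=(q-p)/10;out.append(f"0 {d[0]:.1f} {-d[1]:.1f} 0 0 0 0")
print(";".join(out))
E
```

```text
114.13827829672914 49.64050765252103
0 1.5 -0.4 0 0 0 0;0 3.1 -0.3 0 0 0 0;0 4.5 0.2 0 0 0 0;0 5.7 1.2 0 0 0 0;0 6.6 2.5 0 0 0 0;0 7.0 4.0 0 0 0 0;0 6.9 5.6 0 0 0 0;0 6.3 7.0 0 0 0 0;0 5.4 8.2 0 0 0 0;0 4.1 9.1 0 0 0 0;0 2.6 9.5 0 0 0 0;0 1.0 9.4 0 0 0 0;0 -0.4 8.8 0 0 0 0;0 -1.7 7.9 0 0 0 0;0 -2.5 6.6 0 0 0 0;0 -2.9 5.1 0 0 0 0;0 -2.8 3.5 0 0 0 0;0 -2.3 2.1 0 0 0 0;0 -1.3 0.8 0 0 0 0;0 -0.0 -0.0 0 0 0 0
```

Request:
step_arm:
  commands: "0 1.5 -0.4 0 0 0 0;0 3.1 -0.3 0 0 0 0;0 4.5 0.2 0 0 0 0;0 5.7 1.2 0 0 0 0;0 6.6 2.5 0 0 0 0;0 7.0 4.0 0 0 0 0;0 6.9 5.6 0 0 0 0;0 6.3 7.0 0 0 0 0;0 5.4 8.2 0 0 0 0;0 4.1 9.1 0 0 0 0;0 2.6 9.5 0 0 0 0;0 1.0 9.4 0 0 0 0;0 -0.4 8.8 0 0 0 0;0 -1.7 7.9 0 0 0 0;0 -2.5 6.6 0 0 0 0;0 -2.9 5.1 0 0 0 0;0 -2.8 3.5 0 0 0 0;0 -2.3 2.1 0 0 0 0;0 -1.3 0.8 0 0 0 0;0 0 0 0 0 0 0"

```text
time_s: 21.87
eef_pos: [518.9, 393.1, 286.7]
ee_rot: [0.0, 1.0, 0.0, -0.001]
force: [-1.7, -2.7, 8.2]
grip_width: 0.248
grip_force: 32.6
```

Good. Two more turns, then half a turn.

Request:
step_arm:
  commands: "0 1.5 -0.4 0 0 0 0;0 3.1 -0.3 0 0 0 0;0 4.5 0.2 0 0 0 0;0 5.7 1.2 0 0 0 0;0 6.6 2.5 0 0 0 0;0 7.0 4.0 0 0 0 0;0 6.9 5.6 0 0 0 0;0 6.3 7.0 0 0 0 0;0 5.4 8.2 0 0 0 0;0 4.1 9.1 0 0 0 0;0 2.6 9.5 0 0 0 0;0 1.0 9.4 0 0 0 0;0 -0.4 8.8 0 0 0 0;0 -1.7 7.9 0 0 0 0;0 -2.5 6.6 0 0 0 0;0 -2.9 5.1 0 0 0 0;0 -2.8 3.5 0 0 0 0;0 -2.3 2.1 0 0 0 0;0 -1.3 0.8 0 0 0 0;0 0 0 0 0 0 0"

```text
time_s: 23.53
eef_pos: [518.8, 393.2, 286.7]
ee_rot: [0.0, 1.0, 0.0, -0.001]
force: [-3.0, -2.6, 7.9]
grip_width: 0.244
grip_force: 32.7
```

Request:
step_arm:
  commands: "0 1.5 -0.4 0 0 0 0;0 3.1 -0.3 0 0 0 0;0 4.5 0.2 0 0 0 0;0 5.7 1.2 0 0 0 0;0 6.6 2.5 0 0 0 0;0 7.0 4.0 0 0 0 0;0 6.9 5.6 0 0 0 0;0 6.3 7.0 0 0 0 0;0 5.4 8.2 0 0 0 0;0 4.1 9.1 0 0 0 0;0 2.6 9.5 0 0 0 0;0 1.0 9.4 0 0 0 0;0 -0.4 8.8 0 0 0 0;0 -1.7 7.9 0 0 0 0;0 -2.5 6.6 0 0 0 0;0 -2.9 5.1 0 0 0 0;0 -2.8 3.5 0 0 0 0;0 -2.3 2.1 0 0 0 0;0 -1.3 0.8 0 0 0 0;0 0 0 0 0 0 0"

```text
time_s: 25.2
eef_pos: [518.8, 393.1, 286.7]
ee_rot: [0.0, 1.0, 0.0, -0.001]
force: [-1.7, -2.9, 8.6]
grip_width: 0.242
grip_force: 32.8
```

Request:
step_arm:
  commands: "0 1.5 -0.4 0 0 0 0;0 3.1 -0.3 0 0 0 0;0 4.5 0.2 0 0 0 0;0 5.7 1.2 0 0 0 0;0 6.6 2.5 0 0 0 0;0 7.0 4.0 0 0 0 0;0 6.9 5.6 0 0 0 0;0 6.3 7.0 0 0 0 0;0 5.4 8.2 0 0 0 0;0 4.1 9.1 0 0 0 0;0 4.1 9.1 0 0 0 0;0 4.1 9.1 0 0 0 0"

```text
time_s: 26.2
eef_pos: [559.1, 301.6, 286.8]
ee_rot: [-0.0, 1.0, 0.0, -0.002]
force: [-3.3, 3.4, 6.9]
grip_width: 0.244
grip_force: 32.6
```

Request:
step_arm:
  commands: "1 0 0 0 0 0 0;1 0 0 0 0 0 0;1 0 0 0 0 0 0;1 0 0 -3 0 0 0;1 0 0 -7 0 0 0;0 2 1.5 -11 0 0 0;0 5.6 2.5 -11 0.03 -0.1 0.117;0 5.6 2.5 -11 0.062 -0.2 0.234;0 5.6 2.5 -11 0.094 -0.3 0.351;0 5.6 2.5 -11 0.125 -0.4 0.47;0 5.6 2.5 -11 0.156 -0.508 0.585;0 5.6 2.5 -11 0.156 -0.508 0.585;0 5.6 2.5 -11 0.156 -0.508 0.585;0 5.6 2.5 -11 0.156 -0.508 0.585;0 5.6 0.6 -3.8 0.156 -0.508 0.585;0 5.6 0.6 -3.8 0.156 -0.508 0.585;0 5.6 0.6 -3.8 0.156 -0.508 0.585;0 5.6 0.6 -3.8 0.156 -0.508 0.585"

```text
time_s: 27.7
eef_pos: [611.4, 293.9, 320.0]
ee_rot: [-0.076, 0.922, -0.286, -0.249]
force: [-0.3, 0.1, 1.6]
grip_width: 0.002
grip_force: 0.0
```

```bash
python3 - <<'E'
from h import *
np.set_printoptions(precision=3,suppress=True)
s=sense();print(s["eef_pos"],rel(pose(-.6,np.radians(30))),s["force"],s["time_s"])
a=save("wrist","w10")
P={}
for l in("pointer","mark"):
  for r in spot_point("wrist",l)[:2]: print(l,r)
u=proj("wrist",[575,356,196]).astype(int);print(u, proj("wrist",[575,356,186])-proj("wrist",[575,356,196]))
c=a[u[1]-35:u[1]+25,u[0]-45:u[0]+30,::-1];print(u[0]-45,u[1]-35)
cv2.imwrite("pics/z10.png",cv2.resize(c,(750,600),interpolation=2))
E
```

```text
[611.386 293.865 320.039] [ 0.002  0.003 -0.001] [-0.276  0.057  1.625] 27.7
pointer {'xy': [289.3, 177.3], 'score': 0.7}
mark {'xy': [281.7, 178.2], 'score': 0.62}
[287 178] [ 0.724 -6.667]
242 143
```

View pics/z10.png

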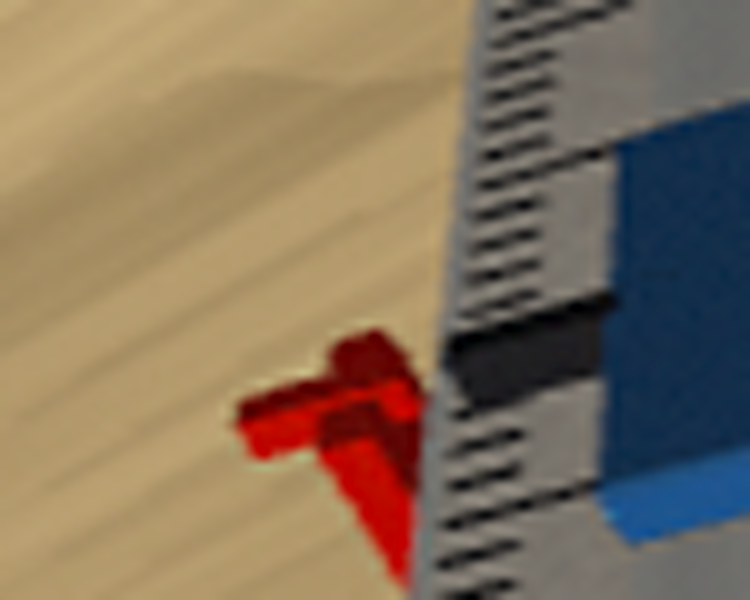

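The two edges run almost in line: the clip's top edge from (245,425) to (400,380), and the pointer's from (450,360) to (600,315). I'll quantify the residual.

```bash
python3 - <<'E'
from h import *
np.set_printoptions(precision=1,suppress=True)
c=lambda p:(p-np.array([242,143]))*10
for z in(192,194,196,198,200):
  o=[]
  for p in[(303.7,101.3),(318.7,104.6),(308,119)]:
    e,d=wray(p,[499.8,359.3,426.9],pose(0,0));q=e+d*(z-e[2])/d[2];o.append(c(proj("wrist",q)))
  e,d=wray((323.5,105),[499.8,359.3,426.9],pose(0,0));q=e+d*(224.5-e[2])/d[2];q[2]=z
  print(z,"outer,inner,stem",*o,"ptr",c(proj("wrist",q)))
E
```

```text
192 outer,inner,stem [258.2 387.7] [421.  334.9] [424.9 489.5] ptr [471.4 319.1]
194 outer,inner,stem [257.1 401.2] [419.7 348.7] [423.7 502.5] ptr [470.  332.5]
196 outer,inner,stem [255.9 414.8] [418.5 362.5] [422.5 515.7] ptr [468.6 346.1]
198 outer,inner,stem [254.8 428.6] [417.2 376.5] [421.3 528.9] ptr [467.2 359.8]
200 outer,inner,stem [253.6 442.4] [415.9 390.6] [420.1 542.3] ptr [465.7 373.6]
```

```bash
python3 - <<'E'
from h import *
np.set_printoptions(precision=3,suppress=True)
print(rel(pose(0,0)),tool([605,285,405]),tool([560,301.4,405]))
E
```

```text
[-0.158  0.507 -0.586] [-4.118  1.04  -7.084] [-8.138  2.228 -4.768]
```

Request:
step_arm:
  commands: "1 -4.1 1 -7.1 0 0 0;1 -4.1 1 -7.1 0 0 0;1 -4.1 1 -7.1 0 0 0;1 -8.1 2.2 -4.8 -0.04 0.12 -0.14;1 -8.1 2.2 -4.8 -0.08 0.24 -0.28;1 -8.1 2.2 -4.8 -0.12 0.37 -0.43;1 -8.1 2.2 -4.8 -0.158 0.507 -0.586;1 -8.1 2.2 -4.8 -0.158 0.507 -0.586;1 -8.1 2.2 -4.8 -0.158 0.507 -0.586;1 -8.1 2.2 -4.8 -0.158 0.507 -0.586;1 -8.1 2.2 -4.8 -0.158 0.507 -0.586;1 -8.1 2.2 -4.8 -0.158 0.507 -0.586"

```text
time_s: 28.85
eef_pos: [560.6, 301.7, 404.9]
ee_rot: [-0.0, 1.0, -0.001, -0.0]
force: [-0.1, -0.2, -0.1]
grip_width: 0.998
grip_force: 0.0
```

```bash
python3 - <<'E'
from h import *
np.set_printoptions(precision=3,suppress=True)
s=sense();print(s["eef_pos"],rel(pose(0,0)))
save("wrist","w11")
for l,z in (("hub",296),("crank_grip",321)):
  for r in spot_point("wrist",l)[:1]: print(l,r,atz("wrist",r["xy"],z))
E
```

```text
[560.634 301.735 404.934] [-0.001  0.001 -0.001]
hub {'xy': [266.8, 214.9], 'score': 0.86} [541.86  346.738 296.   ]
crank_grip {'xy': [322.5, 200.2], 'score': 0.58} [562.265 297.846 321.   ]
```

Request:
step_arm:
  commands: "1 0 0 3 0 0 0;1 0 0 6 0 0 0;1 0 0 9 0 0 0;1 0 0 12 0 0 0;1 0 0 12 0 0 0;0 0 0 12 0 0 0;0 0 0 12 0 0 0;0 0 0 12 0 0 0;0 0 0 12 0 0 0;0 0 0 12 0 0 0;0 0 0 12 0 0 0;0 0 0 12 0 0 0;0 0 0 12 0 0 0;0 -0.9 0.3 12 0 0 0;0 -1.9 0.45 12 0 0 0;0 -2.9 0.4 12 0 0 0;0 -3.8 0.1 12 0 0 0;0 -3.8 0.1 12 0 0 0;0 -3.8 0.1 12 0 0 0"
  newtons: 30

```text
time_s: 30.58
eef_pos: [522.5, 303.0, 284.2]
ee_rot: [-0.002, 1.0, 0.001, 0.0]
force: [0.8, 8.7, 4.1]
grip_width: 0.247
grip_force: 30.7
```

```bash
python3 - <<'E'
from h import *
np.set_printoptions(precision=3,suppress=True)
print(rel(pose(-.75,np.radians(45))),tool([600,250,400]),tool([592,275,275]))
E
```

```text
[ 0.291 -0.746  0.714] [  7.738   5.265 -11.603] [6.942 2.815 0.907]
```

Request:
step_arm:
  commands: "1 0 0 0 0 0 0;1 0 0 0 0 0 0;1 0 0 0 0 0 0;1 0 0 -4 0 0 0;1 0 0 -8 0 0 0;0 0 0 -11.6 0 0 0;0 3 2 -11.6 0.03 -0.08 0.08;0 7.7 5.3 -11.6 0.06 -0.16 0.16;0 7.7 5.3 -11.6 0.09 -0.24 0.24;0 7.7 5.3 -11.6 0.14 -0.35 0.34;0 7.7 5.3 -11.6 0.18 -0.46 0.44;0 7.7 5.3 -11.6 0.22 -0.56 0.54;0 7.7 5.3 -11.6 0.26 -0.66 0.63;0 7.7 5.3 -11.6 0.291 -0.746 0.714;0 7.7 5.3 -11.6 0.291 -0.746 0.714;0 7.7 5.3 -11.6 0.291 -0.746 0.714;0 6.9 2.8 -4 0.291 -0.746 0.714;0 6.9 2.8 0.9 0.291 -0.746 0.714;0 6.9 2.8 0.9 0.291 -0.746 0.714;0 6.9 2.8 0.9 0.291 -0.746 0.714"

```text
time_s: 32.25
eef_pos: [589.4, 273.3, 265.5]
ee_rot: [-0.134, 0.856, -0.342, -0.364]
force: [0.5, 0.2, -1.5]
grip_width: -0.002
grip_force: 0.0
```

```bash
python3 - <<'E'
from h import *
np.set_printoptions(precision=3,suppress=True)
s=sense();print(s["eef_pos"],rel(pose(-.75,np.radians(45))),s["force"],s["joints"])
a=save("wrist","w12")
for k in range(3):
  for l in("pointer","mark"):
    for r in spot_point("wrist",l)[:2]: print(l,r)
  capture("wrist")
u=proj("wrist",[575,356,196]).astype(int);print(u, proj("wrist",[575,356,186])-proj("wrist",[575,356,196]))
c=a[u[1]-30:u[1]+30,u[0]-45:u[0]+30,::-1];print(u[0]-45,u[1]-30)
cv2.imwrite("pics/z12.png",cv2.resize(c,(750,600),interpolation=2))
E
```

```text
[589.392 273.315 265.501] [ 0.012  0.01  -0.015] [ 0.509  0.18  -1.544] [0.034 0.891 0.627 0.636 2.153 2.576]
pointer {'xy': [257.3, 192.4], 'score': 0.67}
mark {'xy': [252.6, 195.7], 'score': 0.77}
pointer {'xy': [263.0, 186.3], 'score': 0.65}
pointer {'xy': [267.3, 186.5], 'score': 0.79}
mark {'xy': [256.7, 188.1], 'score': 0.68}
[261 187] [ 0.976 -9.71 ]
216 157
```

View pics/z12.png

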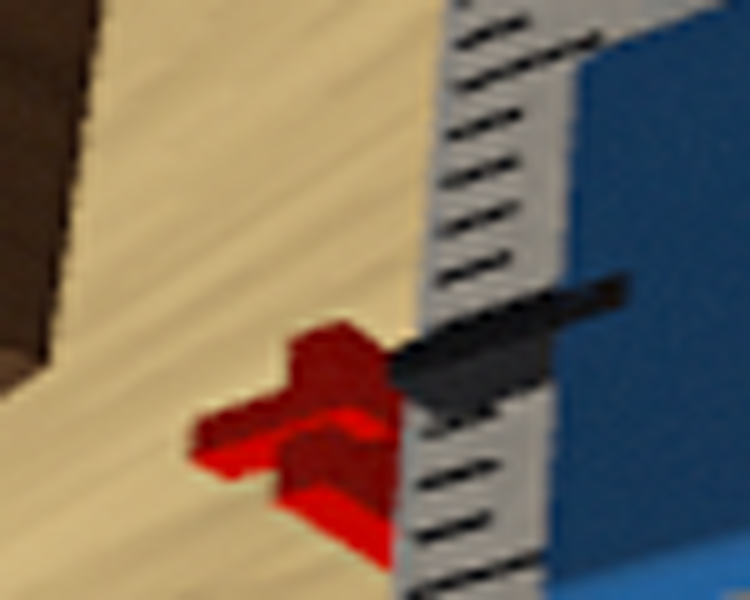

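The low view shows the pointer tip (395,370) in line with the clip's bar (centre about 370 at that column). The residual is about 0.5 mm, so the capper is set. Next is the brush.

```bash
python3 - <<'E'
from h import *
np.set_printoptions(precision=3,suppress=True)
print(rel(pose(0,0)),tool([610,240,380]),tool([500,0,400]),tool([440,-325,380]))
E
```

```text
[-0.291  0.747 -0.714] [-4.904  1.203 -9.949] [ -0.31   26.25  -17.196] [ 13.818  54.071 -28.272]
```

Request:
step_arm:
  commands: "0 -4.9 1.2 -9.9 0 0 0;0 -4.9 1.2 -9.9 0 0 0;0 -4.9 1.2 -9.9 0 0 0;0 -4.9 1.2 -9.9 0 0 0;1 -0.3 26.2 -17.2 -0.05 0.12 -0.12;1 -0.3 26.2 -17.2 -0.1 0.24 -0.24;1 -0.3 26.2 -17.2 -0.14 0.36 -0.35;1 -0.3 26.2 -17.2 -0.19 0.48 -0.46;1 -0.3 26.2 -17.2 -0.24 0.6 -0.58;1 -0.3 26.2 -17.2 -0.291 0.747 -0.714;1 13.8 54.1 -28.3 -0.291 0.747 -0.714;1 13.8 54.1 -28.3 -0.291 0.747 -0.714;1 13.8 54.1 -28.3 -0.291 0.747 -0.714;1 13.8 54.1 -28.3 -0.291 0.747 -0.714;1 13.8 54.1 -28.3 -0.291 0.747 -0.714;1 13.8 54.1 -28.3 -0.291 0.747 -0.714;1 13.8 54.1 -28.3 -0.291 0.747 -0.714;1 13.8 54.1 -28.3 -0.291 0.747 -0.714;1 13.8 54.1 -28.3 -0.291 0.747 -0.714;1 13.8 54.1 -28.3 -0.291 0.747 -0.714"

```text
time_s: 34.42
eef_pos: [438.3, -330.3, 378.9]
ee_rot: [0.001, 1.0, -0.002, -0.001]
force: [-0.5, 0.6, -0.4]
grip_width: 0.999
grip_force: 0.0
```

```bash
python3 - <<'E'
from h import *
np.set_printoptions(precision=1,suppress=True)
s=sense();print(s["eef_pos"],rel(pose(0,0)),s["joints"])
save("wrist","w13");
for l,z in (("brush_handle",235),("stand",0),("brush_tip",6)):
  for r in spot_point("wrist",l)[:2]: print(l,r,atz("wrist",r["xy"],z))
r=trace("wrist","stand")[:1];print([(x["rect"],x["score"]) for x in r])
r=trace("wrist","brush")[:1];print([(x["rect"],x["score"]) for x in r])
save("side","s13");save("top","t13")
for l in("jar_yellow","jar_blue"):
  for c in("side","top"):
    for r in trace(c,l)[:1]: print(c,l,np.array(r["rect"]),r["score"],atz(c,r["rect"][:2],52))
for r in spot_point("side","brush_handle")[:1]: print(r)
E
```

```text
[ 438.3 -330.3  378.9] [ 0.  0. -0.] [-0.9  0.3  1.1 -0.   1.8  0.7]
brush_handle {'xy': [315.1, 144.7], 'score': 0.83} [ 477.6 -324.4  235. ]
stand {'xy': [315.9, 128.9], 'score': 0.91} [ 481.6 -321.4    0. ]
[([315.8, 132.8, 51.5, 55.1], 0.93)]
[([317.6, 137.3, 32.5, 36.5], 0.72)]
side jar_yellow [350.4 259.1  32.3  48.1] 0.56 [440.1  -7.8  52. ]
top jar_yellow [292.9 250.1  24.5  18. ] 0.89 [435.2   5.1  52. ]
side jar_blue [381.4 237.7  24.   45.7] 0.73 [ 425.2 -142.4   52. ]
top jar_blue [332.  257.1  25.8  19.5] 0.67 [ 410.  -128.6   52. ]
{'xy': [350.3, 188.3], 'score': 0.32}
```

```bash
python3 - <<'E'
from h import *
np.set_printoptions(precision=2,suppress=True)
s=sense();print(s["eef_pos"],tool([477.5,-323.5,198]))
save("wrist","w14")
for l,z in (("brush_handle",236),("stand",0)):
  for r in spot_point("wrist",l)[:2]: print(l,r,atz("wrist",r["xy"],z))
E
```

```text
[ 440.02 -324.79  379.9 ] [ 3.77 -0.14 18.19]
stand {'xy': [321.9, 128.7], 'score': 0.8} [ 481.54 -330.57    0.  ]
stand {'xy': [163.7, 147.7], 'score': 0.19} [450.49 -66.19   0.  ]
```

```bash
python3 - <<'E'
from h import *
np.set_printoptions(precision=2,suppress=True)
a=save("wrist","w15")
for l,z in (("brush_handle",236),):
  for r in spot_point("wrist",l)[:2]: print(l,r,atz("wrist",r["xy"],z))
for r in trace("wrist","brush_handle")[:2]:
  x,y,w,h=r["rect"];print(np.array(r["rect"]),r["score"]);ys,xs=np.nonzero(r["mask"])
  k=ys>ys.max()-w*0.7;print("low end",xs[k].mean(),ys.max(),atz("wrist",(xs[k].mean(),ys.max()-0),262))
hsv=cv2.cvtColor(a,cv2.COLOR_RGB2HSV);cr=a[100:200,270:380]
b=cr.astype(int);m=(b[:,:,0]>b[:,:,2]+40)&(b[:,:,0]<170)
ys,xs=np.nonzero(m);print(len(xs),xs.min()+270,xs.max()+270,ys.min()+100,ys.max()+100,xs.mean()+270,ys.mean()+100)
cv2.imwrite("pics/z15.png",cv2.resize(a[80:220,240:400,::-1],(800,600)[:2] if 0 else (640,560)))
E
```

```text
brush_handle {'xy': [323.1, 144.0], 'score': 0.83} [ 478.68 -329.82  236.  ]
[320.  139.6  30.6  38.3] 0.57
low end 321.36182902584494 159 [ 468.15 -328.04  262.  ]
9272 270 379 100 199 325.13923641069886 153.13190250215703
```

View pics/z15.png

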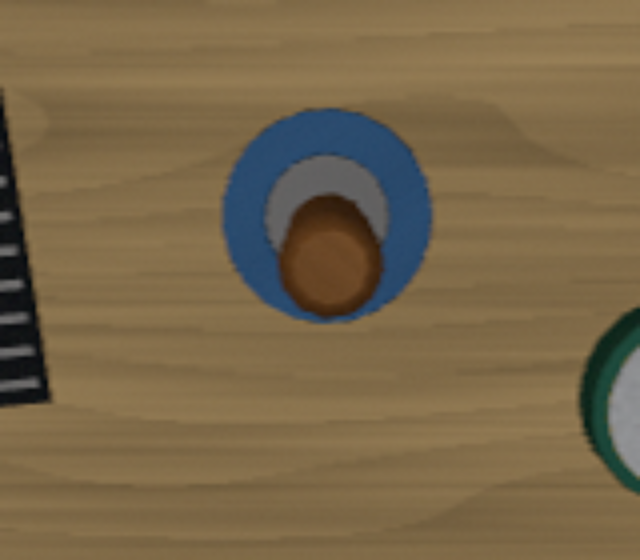

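The crop shows the wooden handle's top at (331,263), upright over the stand's rim at (328,215). That puts the grip at about (478.7, -329.8).

Request:
step_arm:
  commands: "1 3.9 0.5 3 0 0 0;1 3.9 0.5 7 0 0 0;1 3.9 0.5 11 0 0 0;1 3.9 0.5 15 0 0 0;1 3.9 0.5 18.2 0 0 0;1 3.9 0.5 18.2 0 0 0;0 3.9 0.5 18.2 0 0 0;0 3.9 0.5 18.2 0 0 0;0 3.9 0.5 18.2 0 0 0;0 3.9 0.5 18.2 0 0 0;0 3.9 0.5 18.2 0 0 0;0 3.9 0.5 18.2 0 0 0;0 3.9 0.5 18.2 0 0 0;0 3.9 0.5 18.2 0 0 0"
  newtons: 40

```text
time_s: 36.53
eef_pos: [479.1, -330.0, 199.2]
ee_rot: [0.001, 1.0, 0.0, 0.0]
force: [0.1, 1.2, 4.6]
grip_width: 0.269
grip_force: 38.8
```

Request:
step_arm:
  commands: "0 0 0 -3 0 0 0;0 0 0 -6 0 0 0;0 0 0 -10 0 0 0;0 0 0 -14 0 0 0;0 0 0 -14 0 0 0;0 -2 -3 -14 0 0 0;0 -3 -6 -14 0 0 0;0 -4 -10 -14 0 0 0;0 -5 -14 -14 0 0 0;0 -6 -18 -14 0 0 0;0 -7 -22 -14 0 0 0;0 -8 -25 -14 0 0 0;0 -9 -27 -14 0 0 0;0 -9 -27 -14 0 0 0;0 -9 -27 -14 0 0 0;0 -9 -27 -14 0 0 0;0 -9 -27 -14 0 0 0"

```text
time_s: 37.95
eef_pos: [389.1, -60.9, 337.5]
ee_rot: [0.0, 1.0, -0.0, -0.001]
force: [0.2, 0.2, -0.6]
grip_width: 0.273
grip_force: 39.9
```

```bash
cat > jars.py <<'E'
from h import *
np.set_printoptions(precision=1,suppress=True)
def jars(ls=("jar_yellow","jar_blue")):
    a=capture("wrist")
    for l in ls:
        for r in spot_point("wrist",l)[:1]: print(l,"origin",np.array(r["xy"]),round(r["score"],2),atz("wrist",r["xy"],3))
        for r in trace("wrist",l)[:1]:
            x,y,w,h=r["rect"];ys,xs=np.nonzero(r["mask"]);print("  rect",np.array(r["rect"]),round(r["score"],2),"mid",atz("wrist",(x,y),54), "rim-low",atz("wrist",(x,y+h/2-w/2),108))
    cv2.imwrite("pics/j%d.png"%int(sense()["time_s"]*100),a[:,:,::-1])
E
python3 - <<'E'
from jars import *
import time
s=sense();print(s["eef_pos"],s["grip_width"],s["force"]);capture("top");capture("top");print(sense()["eef_pos"])
jars()
capture("side")
for l in("brush_tip","brush_handle","jar_yellow","jar_blue"):
  for r in spot_point("side",l)[:1]: print(l,r)
p=np.array(sense()["eef_pos"]);print(proj("side",p-[0,0,193]),proj("wrist",p-[0,0,193]))
E
```

```text
[389.1 -60.9 337.5] 0.27261122067299265 [ 0.2  0.2 -0.6]
[389.  -60.8 337.4]
jar_yellow origin [366.  141.1] 0.74 [ 414.  -133.1    3. ]
  rect [271.4 127.3  57.3  55.8] 0.95 mid [436.9   3.1  54. ] rim-low [440.2  -4.8 108. ]
jar_blue origin [366.7 142.5] 0.84 [ 411.9 -134.     3. ]
brush_tip {'xy': [379.5, 232.5], 'score': 0.96}
brush_handle {'xy': [387.9, 153.1], 'score': 0.73}
jar_yellow {'xy': [348.1, 273.4], 'score': 0.64}
jar_blue {'xy': [380.1, 250.9], 'score': 0.75}
[379.9 230.9] [318.3 174.8]
```

```bash
cat >> jars.py <<'E'
from scipy.optimize import least_squares
_t=np.linspace(0,2*np.pi,48)
def fit(l,x0):
    rs=[r for r in trace("wrist",l)[:2] if r["score"]>.4]
    for r in rs:
        x,y,w,h=r["rect"];obs=np.array([x-w/2,x+w/2,y-h/2,y+h/2])
        def f(q):
            P=np.array([proj("wrist",[q[0]+33*np.cos(t),q[1]+33*np.sin(t),z]) for t in _t[::2] for z in(3,108)])
            return np.r_[P[:,0].min(),P[:,0].max(),P[:,1].min(),P[:,1].max()]-obs
        s=least_squares(f,x0);print(l,"fit",s.x,"res",s.fun,"score",round(r["score"],2))
E
python3 - <<'E'
from jars import *
capture("wrist");print(sense()["eef_pos"])
fit("jar_yellow",[440,0]);fit("jar_blue",[412,-134])
E
```

```text
[388.8 -60.1 337.7]
jar_yellow fit [437.1  -1.8] res [ 0.5 -0.7  0.4 -0.4] score 0.7
jar_blue fit [ 416.8 -134.4] res [-1.8  1.4  2.1 -1.7] score 0.98
```

Request:
step_arm:
  commands: "0 2.4 -3 0 0 0 0;0 4.8 -5.9 0 0 0 0;0 4.8 -5.9 0 0 0 0;0 4.8 -5.9 3 0 0 0;0 4.8 -5.9 6 0 0 0;0 4.8 -5.9 9 0 0 0;0 4.8 -5.9 11.5 0 0 0;0 4.8 -5.9 13 0 0 0;0 4.8 -5.9 13 0 0 0;0 4.8 -5.9 13 0 0 0"

```text
time_s: 39.53
eef_pos: [436.6, -1.3, 207.8]
ee_rot: [0.0, 1.0, 0.0, -0.001]
force: [1.3, 0.1, 0.1]
grip_width: 0.269
grip_force: 39.9
```

```bash
python3 - <<'E'
from jars import *
s=sense();print(s["eef_pos"],s["force"],s["grip_width"]);capture("side")
for l in("brush_tip","jar_yellow"):
  for r in spot_point("side",l)[:1]: print(l,r)
print(proj("side",np.array(s["eef_pos"])-[0,0,193]),proj("side",[437.3,-1.5,3]))
E
```

```text
[436.6  -1.3 207.8] [1.3 0.1 0.1] 0.2690747315238102
brush_tip {'xy': [434.4, 205.8], 'score': 0.18}
jar_yellow {'xy': [345.8, 274.1], 'score': 0.65}
[349.3 271. ] [348.9 273.9]
```

Request:
step_arm:
  commands: "0 0 0 0.4 0 0 0;0 0 0 0.4 0 0 0;0 0 0 -3 0 0 0;0 0 0 -6 0 0 0;0 0 0 -8 0 0 0;0 0 0 -8 0 0 0;0 0 0 -8 0 0 0;0 0 0 -5 0 0 0;0 0 0 -2 0 0 0;0 0 0 0.4 0 0 0;0 0 0 0.5 0 0 0;0 0 0 0.5 0 0 0"

```text
time_s: 40.68
eef_pos: [435.5, -1.0, 200.6]
ee_rot: [-0.0, 1.0, 0.0, -0.003]
force: [-0.2, 0.7, -0.4]
grip_width: 0.272
grip_force: 39.7
```

Request:
step_arm:
  commands: "0 0 0 0.3 0 0 0;0 0 0 0.6 0 0 0;0 0 0 0.6 0 0 0;0 0 0 0.6 0 0 0"

```text
time_s: 41.02
eef_pos: [437.3, -1.4, 197.9]
ee_rot: [0.001, 1.0, 0.0, 0.001]
force: [-1.9, 0.8, 11.7]
grip_width: 0.272
grip_force: 41.0
```

Request:
step_arm:
  commands: "0 0 0 -3 0 0 0;0 0 0 -6 0 0 0;0 0 0 -10 0 0 0;0 0 0 -14 0 0 0;0 0 0 -14 0 0 0;0 -2 4 -14 0 0 0;0 -4 8 -14 0 0 0;0 -6 11 -14 0 0 0;0 -6 11 -14 0 0 0;0 -6 11 -14 0 0 0;0 -6 11 -14 0 0 0;0 -6 11 -14 0 0 0"

```text
time_s: 42.02
eef_pos: [377.2, -110.4, 336.6]
ee_rot: [0.0, 1.0, 0.001, -0.001]
force: [0.7, -1.8, -1.3]
grip_width: 0.271
grip_force: 39.8
```

```bash
python3 - <<'E'
from jars import *
capture("wrist");print(sense()["eef_pos"])
fit("jar_yellow",[440,0]);fit("jar_blue",[412,-134])
for r in spot_point("wrist","jar_blue")[:1]: print(r,atz("wrist",r["xy"],3))
print(tool([415,-134,340]))
E
```

```text
[ 377.2 -110.2  336.6]
jar_yellow fit [438.7  -2.5] res [ 0.3 -0.4  0.5 -0.6] score 0.97
jar_blue fit [ 417.  -132.9] res [ 0.2 -0.2  2.2 -2.4] score 0.91
{'xy': [334.2, 129.2], 'score': 0.65} [ 420.2 -134.     3. ]
[ 3.8  2.4 -0.3]
```

Request:
step_arm:
  commands: "0 2 1.2 0 0 0 0;0 4 2.3 0 0 0 0;0 4 2.3 0 0 0 0;0 4 2.3 3 0 0 0;0 4 2.3 6 0 0 0;0 4 2.3 9 0 0 0;0 4 2.3 11.5 0 0 0;0 4 2.3 13.4 0 0 0;0 4 2.3 13.4 0 0 0;0 4 2.3 13.4 0 0 0;0 4 2.3 13.4 0 0 0"

```text
time_s: 43.13
eef_pos: [417.1, -134.3, 204.0]
ee_rot: [0.001, 1.0, 0.0, 0.0]
force: [0.4, 0.0, -0.7]
grip_width: 0.272
grip_force: 39.8
```

Request:
step_arm:
  commands: "0 0 0 0.3 0 0 0;0 0 0 0.3 0 0 0;0 0 0 -3 0 0 0;0 0 0 -6 0 0 0;0 0 0 -8.5 0 0 0;0 0 0 -8.5 0 0 0;0 0 0 -8.5 0 0 0;0 0 0 -5 0 0 0;0 0 0 -2 0 0 0;0 0 0 0.5 0 0 0;0 0 0 0.6 0 0 0;0 0 0 0.7 0 0 0;0 0 0 0.7 0 0 0"

```text
time_s: 44.22
eef_pos: [416.2, -134.1, 195.0]
ee_rot: [-0.0, 1.0, 0.0, -0.001]
force: [-0.7, -0.6, -0.4]
grip_width: 0.266
grip_force: 39.8
```

Request:
step_arm:
  commands: "0 0 0 0 0 0 0;0 0 0 0 0 0 0;0 0 0 0.4 0 0 0;0 0 0 0.4 0 0 0;0 0 0 0.4 0 0 0"

```text
time_s: 44.63
eef_pos: [416.9, -134.5, 192.0]
ee_rot: [0.001, 1.0, 0.0, -0.0]
force: [-0.4, -1.2, 3.6]
grip_width: 0.268
grip_force: 40.2
```

```bash
python3 - <<'E'
from jars import *
capture("wrist");print(sense()["eef_pos"],sense()["force"])
fit("jar_yellow",[440,0]);fit("jar_blue",[412,-134])
E
```

```text
[ 416.9 -134.5  192. ] [0.8 0.3 3.7]
jar_yellow fit [438.8  -2.5] res [-0.6  0.9  1.  -0.7] score 0.96
jar_blue fit [ 417.3 -132.3] res [-1.2  1.2 -1.9  1.7] score 0.97
jar_blue fit [ 348.5 -135.6] res [ -4.2   4.2  43.4 -36.4] score 0.49
```

Request:
step_arm:
  commands: "0 0 0 -3 0 0 0;0 0 0 -6 0 0 0;0 0 0 -10 0 0 0;0 0 0 -13 0 0 0;0 0 0 -15 0 0 0;0 0 0 -15 0 0 0;0 1 3 -15 0 0 0;0 2 6 -15 0 0 0;0 3 10 -15 0 0 0;0 4 14 -15 0 0 0;0 5 17 -15 0 0 0;0 6 19 -15 0 0 0;0 6.2 19.6 -15 0 0 0;0 6.2 19.6 -15 0 0 0;0 6.2 19.6 -15 0 0 0;0 6.2 19.6 -15 0 0 0;0 6.2 19.6 -15 0 0 0"

```text
time_s: 46.2
eef_pos: [478.7, -329.1, 342.2]
ee_rot: [0.001, 1.0, 0.001, -0.001]
force: [-1.3, -0.8, -0.0]
grip_width: 0.27
grip_force: 39.9
```

```bash
python3 - <<'E'
from jars import *
p=np.array(sense()["eef_pos"]);print(p)
for k in range(2):
  capture("wrist");capture("side")
  for c in("wrist","side"):
    for l in("brush_tip","stand"):
      for r in spot_point(c,l)[:1]: print(c,l,np.array(r["xy"]),r["score"],atz(c,r["xy"],p[2]-185 if l=="brush_tip" else 0), proj(c,p-[0,0,185]))
E
```

```text
[ 478.7 -329.1  342.2]
wrist stand [318.6 158.9] 0.88 [ 476.  -329.9    0. ] [317.7 176.3]
side brush_tip [380.8 251.1] 0.39 [336.9  20.  157.2] [401.8 176.8]
side stand [397.5 218.5] 0.68 [ 469.5 -323.9    0. ] [401.8 176.8]
wrist stand [318.4 154.8] 0.79 [ 482.3 -329.9    0. ] [317.3 176.3]
side stand [396.9 216.6] 0.52 [ 476.6 -332.1    0. ] [401.8 176.8]
```

Request:
step_arm:
  commands: "0 0.1 0.1 3 0 0 0;0 0.1 0.1 5 0 0 0;0 0.1 0.1 6 0 0 0;0 0.1 0.1 7 0 0 0;0 0.1 0.1 8 0 0 0;0 0.1 0.1 8 0 0 0"

```text
time_s: 47.3
eef_pos: [479.5, -331.0, 260.4]
ee_rot: [-0.0, 1.0, 0.0, -0.001]
force: [-1.1, 0.2, -0.4]
grip_width: 0.274
grip_force: 40.0
```

Entered the stand cleanly, with no contact force. Lowering further.

Request:
step_arm:
  commands: "0 0 0 2 0 0 0;0 0 0 4 0 0 0;0 0 0 5.5 0 0 0;0 0 0 6.3 0 0 0;0 0 0 6.6 0 0 0;0 0 0 6.6 0 0 0"

```text
time_s: 47.8
eef_pos: [479.8, -331.4, 196.1]
ee_rot: [0.001, 1.0, 0.0, -0.001]
force: [-0.1, 0.6, -1.3]
grip_width: 0.267
grip_force: 39.9
```

Request:
step_arm:
  commands: "0 0 0 0.4 0 0 0;0 0 0 0.4 0 0 0;0.6 0 0 0.4 0 0 0;1 0 0 0.4 0 0 0;1 0 0 0.4 0 0 0;1 0 0 0.4 0 0 0;1 0 0 0.4 0 0 0;1 0 0 0.4 0 0 0;1 0 0 -3 0 0 0;1 0 0 -7 0 0 0;1 0 0 -11 0 0 0;1 0 0 -15 0 0 0;1 -4 -4 -18 0 0 0;1 -8 -10 -18 0 0 0;1 -8 -14 -18 0 0 0;1 -8 -14 -18 0 0 0;1 -8 -14 -18 0 0 0;1 -8 -14 -18 0 0 0;1 -8 -14 -18 0 0 0;1 -8 -14 -18 0 0 0"

```text
time_s: 49.47
eef_pos: [400.2, -192.0, 375.3]
ee_rot: [0.0, 1.0, -0.0, -0.001]
force: [0.1, -0.3, -0.1]
grip_width: 1.002
grip_force: 0.0
```

```bash
python3 - <<'E'
from jars import *
p=np.array(sense()["eef_pos"]);print(p,sense()["grip_width"],sense()["force"]);capture("wrist")
fit("jar_yellow",[440,0]);fit("jar_blue",[415,-134])
for l,z in(("brush_handle",236),("stand",0),("jar_blue",3),("jar_yellow",3)):
  for r in spot_point("wrist",l)[:1]: print(l,np.array(r["xy"]),r["score"],atz("wrist",r["xy"],z))
capture("side")
for r in spot_point("side","brush_handle")[:1]: print(r["xy"],proj("side",[479,-330,236]))
E
```

```text
[ 400.2 -192.   375.3] 1.0018963328530797 [ 0.1 -0.3 -0.1]
jar_yellow fit [438.4  -2.7] res [-0.8  1.   1.  -1. ] score 0.86
jar_blue fit [ 415.3 -131.4] res [-0.4  0.5  4.1 -3.6] score 0.68
brush_handle [474.5 103.4] 0.7 [ 475.2 -332.5  236. ]
stand [402.7 102.5] 0.69 [ 482.5 -326.3    0. ]
jar_blue [283.7 146. ] 0.74 [ 413.9 -133.9    3. ]
jar_yellow [203.8 134.4] 0.62 [432.8  -4.    3. ]
[405.4, 154.5] [405.1 154.5]
```

```bash
python3 -c "
from rig import *
print(finish_job())"
```

```text
the job is handed in; nothing more can be done
None
```

The job is handed in, but I got no verdict back. The capper pointer is level with the red clip to about 1 mm by eye, the yellow and then the blue jar were brushed down, up and down again, both stand on the mat, and the brush is back in its stand; no red jar was found.

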